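# Load the tester, lower its guard and scan the job card

### The job

Take the black module with the finned heat sink and set it gently upright on the floor of the open tester bay, in the middle, its long side running front to back. Then lower the hinged clear guard gently all the way down onto its stop, without letting it drop or slam. Then pick up the hand scanner, hold it still with its window pointed at the middle of the barcode on the upright job card, about 100 mm away, for a second, and lay it gently back the way it was, flat in the middle of its rubber mat; leave everything else on the bench where it is.

Things in the scene. Friction and masses are not known exactly. Their poses are not given: they have to be found in the camera images.
- finned_module: the module to test: black box 80 mm (x) by 56 mm (y) by 42 mm high with brass screws at its two x ends, and on top a bare aluminium heat sink of six upright fins running along x (52 by 51 mm), 62 mm high over all; about 0.35 kg. Grip it across y (56 mm) on its black sides. Origin at the centre of its underside, z up
- plain_module: a second black module of the same size, but with a plain black raised top carrying a small white sticker instead of fins; loose, leave it alone. Origin at the centre of its underside
- tester: fixed grey test box 205 mm (x) by 190 mm (y), walls 85 mm high, open bay in it, low front wall towards the robot (-x). Origin under the bay's centre at bench level; x points from the front to the hinge at the back
- bay (a point): centre of the bay's floor, 15 mm above the bench, axes as the tester's. The bay is 136 mm (x) by 174 mm (y) and 70 mm deep below its rim
- guard (a joint): angle of the guard about its hinge, rad: 0 is fully down on its stop, about 1.57 upright, 1.95 fully open. It is 0.5 kg with some hinge friction: it stays where it is near upright (above about 1.25) but falls shut by itself from lower angles unless held. Slamming means arriving in the last 0.25 rad faster than 1.5 rad/s
- guard_hinge (a point): middle of the guard's hinge line, at 90 mm in tester x, 89 mm above the bench; the hinge line runs along tester y, and the point's axes are the tester's
- guard_handle (a point): middle of the guard's handle: a round dark steel bar 12 mm thick, 100 mm long along tester y, on two end legs, 37 mm clear of the guard's frame. At guard angle t it lies at hinge + 210 mm * (-cos t along tester x, sin t up). It can be gripped from above throughout, the bar turning between the fingers. The guard is a clear plate in an aluminium frame, 165 by 190 mm, 9 mm thick
- scanner: loose grey hand scanner lying flat, 170 mm long along its x: handle 36 mm wide and 34 mm high from x = -85 to +35 mm, wider head 62 mm by 44 mm high from +35 to +85 mm; 0.25 kg. Origin at the centre of its underside, z up. Grip the handle near the origin across y
- scanner_window (a point): middle of the black window on the head's end face, at x = +85 mm, z = +24 mm of the scanner; it reads straight ahead along the scanner's +x, label 50 to 160 mm away
- mat: fixed black rubber mat 190 mm (x) by 150 mm (y), 4 mm thick, on which the scanner lies. Origin at the centre of its underside, at bench level
- stand: fixed job-card stand: a steel foot and an aluminium plate 100 mm wide and 120 mm long leaning back 30 degrees from upright, with a white card on its robot-facing (-x) face; about 155 mm high. Origin on the bench straight below the card's centre; x points level through the card from front to back
- label (a point): centre of the printed barcode on the card, 100 mm above the bench; black bars, 60 mm wide by 36 mm. Point the scanner at it level along the stand's +x, or tilted down by up to 30 degrees to face the card squarely
- screwdriver: loose screwdriver about 180 mm long, leave it alone
- tape_roll: loose white ring of tape 90 mm across, 24 mm high, leave it alone
- cleaner_can: loose upright can 52 mm across, 150 mm high, leave it alone
Mind the look-alikes: they are no part of the job. What is shaped like the finned_module but pink is not meant.

How it is judged:
By the outcome, as a careful person would: the job done as asked, in the order asked, and still so for the second after the job is handed in, with the robot touching nothing.
It also fails if it takes over 72 s, if anything falls off the work surface, if the arm or the gripper's body presses on something with over 40 N, if the wrist force passes 120 N, or if a joint passes its speed limit or range.

### The arm

A 7-joint arm with a two-finger parallel gripper is mounted at the origin on the work surface. World frame = base frame: x ahead of the robot, y to its left, z up, the work surface at z = 0. Lengths are in m, angles in rad, forces in N, time in s.
With the tool pointing down it reaches from about 0.425 to 0.875 m from the base axis. Payload 8.4 kg.
Tool frame: the origin (TCP) lies on the centre line of the jaws, within the pads' length; the fingertips stand 14 mm ahead of it and the grasp point (between the pads) lies 5 mm behind it; z points along the fingers, y is the line along which they close (so a half turn about z gives the same grasp; the last joint's range is limited). The gripper opens to 87 mm and grips with 3 to 60 N. Pads are 19 mm wide; open, the fingers measure 117 mm over their backs; the gripper's body (75 mm by 190 mm) begins 51 mm behind the grasp point.
Start: joints at [-1.307, 0.333, 0.04, 1.465, -0.013, 1.343, -0.059], TCP at [0.231, 0.608, 0.237] pointing down, gripper open.
Joint ranges: [-2.58, 2.58], [-0.38, 2.09], [-1.3, 1.39], [0.25, 2.4], [-1.5, 4.64], [0.08, 2.09], [-2.65, 2.65]. Speed limits (rad/s): [2.22, 2.22, 2.79, 2.79, 3.14, 3.14, 3.14].

### API

Orientations are given as a rotation vector (axis times angle).
In Python, from rig import r gives the robot as it stands.
- The arm moves only by the tool send_rows, never from a script. Its argument "moves" is one flat list of numbers, 7 for each row, row after row: the shift along the tool's x, y, z normalised to -1 to 1, where 1 is 0.15 m, then the turn, a rotation vector about the tool's x, y, z normalised to -1 to 1, where 1 is 60 degrees, then the opening, from 0 (shut) to 1 (fully open). In form: [dx, dy, dz, ax, ay, az, fingers, dx, dy, dz, ax, ay, az, fingers, ...]. A call has 1 to 8 rows; each row is the pose to reach, as a shift and turn from the pose commanded when the call began, along the tool's axes at that moment; what a row does not reach only later rows make up. A row lasts 1/12 s, in which the tool goes at most 41.7 mm and 7.16 degrees, less where a joint would pass 70% of its speed; a pose out of reach is approached as far as the arm can. A call with a number of a shift or a turn outside -1 to 1 is refused whole. A call with a gripper value outside its range is refused whole. The fingers move at their own pace and stop on an object; the grip force is fixed at half the most. Time passes only in rows, so rows that repeat a pose let the fingers close. It gives the time, the measured TCP pose, the force, the opening and the grip force at its end, in the units of the state.
- r.get_state(): the state, without advancing time (a new reading comes with each control period).
- r.read_camera(name): name is "scene" or "top" or "wrist"; returns a dict with "frame" (420x560x3 uint8, red, green, blue), "range_z" (420x560 float32, m along the optical axis (not along the pixel's ray), 0 where there is no reading), "vertical_fov" (degrees; the focal length in pixels is half the picture's height over the tangent of half this angle, whatever the lens; pixels are square), "cx", "cy" (the principal point, pixels), "R" (3x3) and "t" (3): a world point X has camera coordinates R X + t. Camera axes: x right, y down, z forward; pixel columns grow to the right and rows downward; lengths in m; the calibration is good to about 2 mm. A picture is of the moment at which its call begins.
- r.close_job(): hands the job in; it is judged then, once.
The state is a dict: "time_s": time; "q": joint angles; "joint_vel": joint speeds; "joint_torque": joint torques, N m; "tcp_pos": TCP position; "eef_rot": TCP orientation; "contact_force": force on the tool from outside, world axes, zero at the start; "ft_torque": the same for the moment, N m; "opening": finger opening in m; "gripper_force": force on a finger pad.
Only numpy, scipy, OpenCV 4.12 (cv2) and the standard library are available. Lean on these libraries where they do the work, as an engineer would, in place of code of your own. Each camera call takes 0.05 s, during which the arm holds its last target. There are 200 camera calls.

## Working session

There is one attempt and no reset: what is moved stays moved. The work goes in short steps, Python scripts to look and compute and a tool call to move; the robot and the scene stay as the last step left them, time stands still between calls to the robot, and variables do not carry over. Pictures are saved under pics/ and viewed, at most 10 in all, crops included, and the job is handed in when it is done.

Besides the shell and the picture viewer there is one more tool, called after "Emit:" by a JSON object that holds its "api" and its "payload", one argument or row to a line. send_rows: Moves the arm, as the interface text tells. Its arguments: {"type":"object","properties":{"moves":{"type":"array","items":{"type":"number"}}},"required":["moves"]}

```bash
mkdir -p pics; ls
cat > h.py <<'E'
import numpy as np, cv2
from rig import r
from scipy.spatial.transform import Rotation as Ro
def cam(n):
    c=r.read_camera(n); h,w=c['frame'].shape[:2]
    f=h/2/np.tan(np.radians(c['vertical_fov'])/2)
    z=c['range_z']; v,u=np.mgrid[:h,:w]
    P=np.dstack([(u-c['cx'])/f*z,(v-c['cy'])/f*z,z])
    c['W']=(P-np.array(c['t']))@np.array(c['R']); c['f']=f
    return c
def save(c,p): cv2.imwrite(p,cv2.cvtColor(c['frame'],cv2.COLOR_RGB2BGR))
E
python3 - <<'E'
from h import *
for n in('scene','top'):
    c=cam(n); im=c['frame']; 
    save(c,f'pics/{n}0.png'); np.savez(f'{n}0.npz',W=c['W'],im=im,R=c['R'],t=c['t'],f=c['f'],c=[c['cx'],c['cy']])
    print(n,-np.array(c['R']).T@c['t'],c['f'],c['cx'],c['cy'],np.round(c['R'],3).tolist(),(c['range_z']==0).sum())
s=r.get_state();print(s)
E
```

```text
pics
scene [1.04643283 0.66263122 1.18459822] 474.75319960619277 273.9335506330502 207.1344041878219 [[-0.771, 0.637, -0.004], [0.52, 0.625, -0.582], [-0.368, -0.451, -0.813]] 941
top [0.31860339 0.05434455 1.52595701] 446.0070651334721 285.7191776906978 210.91184299337132 [[-0.015, -1.0, 0.015], [-0.988, 0.012, -0.153], [0.153, -0.017, -0.988]] 990
{'time_s': 0.1, 'q': array([-1.30719966,  0.33385768,  0.0398612 ,  1.46617087, -0.01341083,
        1.34331803, -0.05850937]), 'joint_vel': array([-0.00092335, -0.00228807,  0.00126701, -0.00250761, -0.00076748,
       -0.00246035, -0.00166677]), 'joint_torque': array([ 4.11727116e-03, -6.57822490e+01,  1.33970864e+00, -4.04709578e+01,
       -5.96870086e-02,  4.11214703e-02,  8.93363540e-05]), 'tcp_pos': array([0.23054678, 0.60730504, 0.23574262]), 'eef_rot': array([-5.66750544e-01, -3.08986013e+00,  2.31940627e-03]), 'contact_force': array([-0.52411061,  0.21281731,  0.16350135]), 'ft_torque': array([-0.01728844,  0.01952391,  0.02525036]), 'gripper_force': 0.0, 'opening': 0.08694590814007143}
```

View pics/scene0.png

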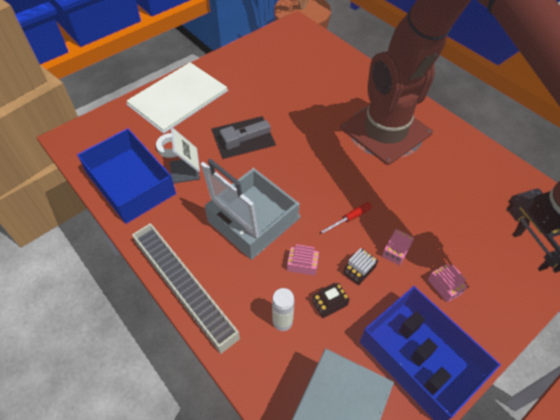

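View pics/top0.png

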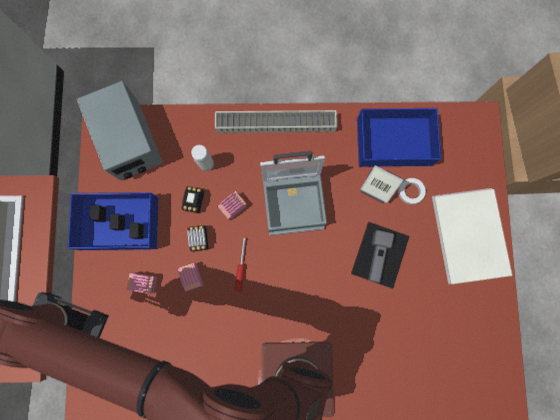

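The scene view shows the finned module at (360,265) and the plain one at (331,298). In the top view the finned module is at (198,238), the tester at (294,205) with its guard near upright, the scanner at (381,255) with its head towards +x, and the stand at (382,183).

```bash
python3 - <<'E'
from h import *
d=np.load('top0.npz'); s=np.load('scene0.npz')
def rect(P,lab):
    (c,sz,a)=cv2.minAreaRect(P[:,:2].astype(np.float32)*1000); print(lab,len(P),np.round(c,1),np.round(sz,1),round(a,1),'zmed',np.round(np.percentile(P[:,2],[5,50,95])*1000,1))
def box(D,x0,x1,y0,y1,z0,z1,m=None):
    W=D['W'];k=(W[...,0]>x0)&(W[...,0]<x1)&(W[...,1]>y0)&(W[...,1]<y1)&(W[...,2]>z0)&(W[...,2]<z1)
    if m is not None:k&=m
    return W[k]
for n,D,px in(('top',d,dict(fin=(198,238),tester=(294,205),scan=(381,255),card=(382,183),bayfloor=(300,212),plain=(192,199),handle=(293,157),sd=(240,270),can=(202,157),tape=(412,190))),('scene',s,dict(fin=(360,265),scan=(240,135),card=(185,148)))):
    for k,(u,v) in px.items(): print(n,k,np.round(D['W'][v,u],3))
for n,D in(('top',d),('scene',s)):
    f=D['W'][238,198] if n=='top' else D['W'][265,360]
    rect(box(D,f[0]-.06,f[0]+.06,f[1]-.055,f[1]+.055,.015,.08),n+' module')
    rect(box(D,f[0]-.06,f[0]+.06,f[1]-.055,f[1]+.055,.054,.08),n+' fins')
    sc=d['W'][255,381]
    rect(box(D,sc[0]-.12,sc[0]+.14,sc[1]-.08,sc[1]+.08,.018,.07),n+' scanner')
    rect(box(D,sc[0]-.12,sc[0]+.14,sc[1]-.08,sc[1]+.08,.039,.07),n+' head')
    b=d['W'][212,300]
    rect(box(D,b[0]-.15,b[0]+.15,b[1]-.13,b[1]+.13,.07,.1),n+' rim')
    rect(box(D,b[0]-.15,b[0]+.18,b[1]-.13,b[1]+.13,.2,.32),n+' guard')
    im=D['im'].astype(int).sum(2)
    sc2=sc
    rect(box(D,sc[0]-.15,sc[0]+.15,sc[1]-.13,sc[1]+.13,-.01,.012,im<150),n+' mat')
    cd=d['W'][183,382]
    P=box(D,cd[0]-.09,cd[0]+.12,cd[1]-.08,cd[1]+.08,.05,.17);rect(P,n+' card')
    c0=np.median(P,0);Q=P
    for _ in range(5):
        c0=Q.mean(0);U,S,V=np.linalg.svd(Q-c0,full_matrices=False);Q=P[abs((P-c0)@V[2])<.006]
    print('normal',V[2],c0,len(Q));rect(Q,'cardplane')
E
python3 - <<'E'
import cv2,os
os.chdir('.')
a=cv2.imread('pics/top0.png')[130:300,180:460];cv2.imwrite('pics/crop.png',cv2.resize(a,None,fx=2.8,fy=2.8,interpolation=cv2.INTER_CUBIC))
E
```

```text
top fin [0.459 0.319 0.061]
top tester [ 0.572 -0.     0.02 ]
top scan [ 0.396 -0.287  0.039]
top card [ 0.624 -0.283  0.117]
top bayfloor [ 0.547 -0.02   0.019]
top plain [0.589 0.34  0.065]
top handle [ 0.746 -0.     0.004]
top sd [0.354 0.184 0.024]
top can [0.708 0.294 0.15 ]
top tape [ 0.623 -0.414  0.003]
scene fin [0.482 0.334 0.062]
scene scan [ 0.424 -0.276  0.035]
scene card [ 0.625 -0.283  0.105]
top module 453 [463.  326.5] [80.9 56.9] 7.2 zmed [30.8 47.7 66.1]
top fins 143 [463.4 326.8] [52.  51.5] 6.8 zmed [55.1 62.2 67.5]
top scanner 720 [ 393.7 -284. ] [ 62.3 170.5] 79.9 zmed [29.5 41.5 53.2]
top head 495 [ 394.5 -284.5] [ 61.6 168.6] 79.9 zmed [39.5 45.6 53.7]
top rim 803 [573.7   2.2] [165.8 190.3] 5.6 zmed [76.1 86.5 94.8]
top guard 700 [667.9  12.1] [ 18.5 189.1] 5.6 zmed [206.4 253.3 306.8]
top mat 1479 [ 399.6 -292.5] [147.7 187.2] 69.2 zmed [ 0.4  6.  10.6]
top card 1087 [ 658.1 -280.2] [137.3 147.7] 77.7 zmed [ 55.5  94.7 150.5]
normal [-0.07073149  0.69859452  0.71201317] [ 0.63468036 -0.27956368  0.09668917] 204
cardplane 204 [ 674.6 -284.1] [135.1 109.4] 0.2 zmed [ 54.5  91.8 146.8]
scene module 667 [467.  325.9] [83.4 56.4] 6.9 zmed [22.5 44.2 61.5]
scene fins 167 [466.7 325.7] [54.  51.1] 6.3 zmed [55.3 59.7 63.2]
scene scanner 645 [ 399.3 -283. ] [ 66.5 170.6] 78.5 zmed [22.2 37.2 48.7]
scene head 251 [ 402.5 -285.3] [ 63.5 163.7] 78.7 zmed [39.8 45.2 50.1]
scene rim 1350 [590.2   2. ] [200.6 194.9] 5.8 zmed [72.1 83.2 91.5]
scene guard 921 [672.    9.9] [ 17.1 195.3] 6.3 zmed [205.3 250.1 303.4]
scene mat 49 [ 479.  -318.2] [73.6 11.5] 71.3 zmed [-1.5  3.4  9.1]
scene card 834 [ 660.6 -282.9] [135.9 146.2] 79.1 zmed [ 54.2  89.  148.1]
normal [-0.03734491 -0.54549383 -0.83728241] [ 0.65951116 -0.26662115  0.08853503] 139
cardplane 139 [ 680.7 -282.6] [109.3 123.7] 89.4 zmed [ 58.   84.9 130.2]
```

View pics/crop.png

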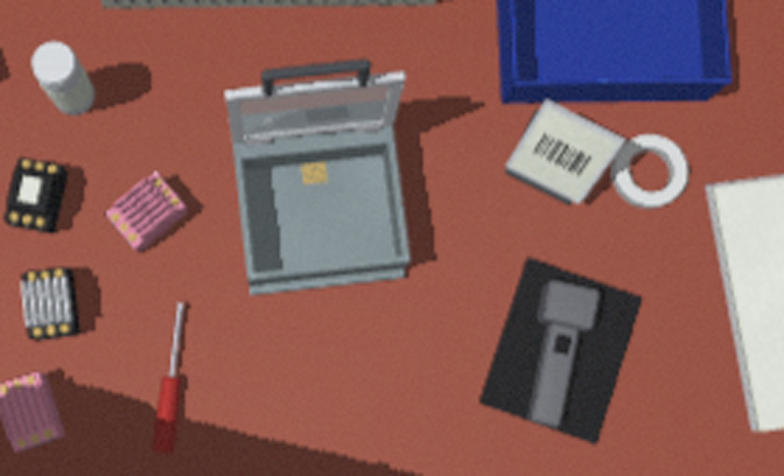

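The crop confirms the directions: the tester is yawed about +5.7°, the scanner about −10°, the card about −27°, and the finned module is at crop (48,303). I'll move above the module for a wrist view.

```bash
cat >> h.py <<'E'
def go(pos,head,tilt=None,s=None):
    """tool down, tool y heading (deg); prints normalised shift/turn from measured pose"""
    s=s or r.get_state(); R0=Ro.from_rotvec(s['eef_rot'])
    h=np.radians(head); y=np.array([np.cos(h),np.sin(h),0]); z=np.array([0,0,-1.]); x=np.cross(y,z)
    R1=Ro.from_matrix(np.column_stack([x,y,z]))
    d=R0.inv().apply(np.array(pos)-s['tcp_pos'])/.15; t=(R0.inv()*R1).as_rotvec()*180/np.pi/60
    print('shift',np.round(d,3),'turn',np.round(t,3)); return d,t
def st():
    s=r.get_state();y=Ro.from_rotvec(s['eef_rot']).as_matrix()
    print('t',round(s['time_s'],2),'tcp',np.round(s['tcp_pos'],4),'head',round(np.degrees(np.arctan2(y[1,1],y[0,1])),2),'tz',np.round(y[:,2],3),'F',np.round(s['contact_force'],1),'open',round(s['opening'],4),'g',round(s['gripper_force'],1),'q',np.round(s['q'],2))
E
python3 -c "
from h import *
st();go([.42,.325,.22],97)"
```

```text
t 0.1 tcp [0.2305 0.6073 0.2357] head 69.21 tz [-0.    -0.001 -1.   ] F [-0.5  0.2  0.2] open 0.0869 g 0.0 q [-1.31  0.33  0.04  1.47 -0.01  1.34 -0.06]
shift [-1.849 -1.311  0.107] turn [-0.001 -0.    -0.463]
```

Emit:
{"api": "send_rows", "payload": {
  "moves": [-0.92,-0.65,0,0,0,-0.23,1,-0.92,-0.65,0,0,0,-0.23,1,-0.92,-0.65,0,0,0,-0.23,1,-0.92,-0.65,0,0,0,-0.23,1,-0.92,-0.65,0,0,0,-0.23,1]
}}

```text
time_s: 0.52
tcp_pos: [0.3315, 0.4602, 0.2367]
eef_rot: [0.207, 3.132, -0.004]
contact_force: [1.8, 0.4, 0.4]
opening: 0.0873
gripper_force: 0.0
```

```bash
python3 -c "
from h import *
st();go([.42,.325,.22],97)"
```

```text
t 0.52 tcp [0.3315 0.4602 0.2367] head 82.44 tz [ 0.002 -0.003 -1.   ] F [1.8 0.4 0.4] open 0.0873 g 0.0 q [-1.11  0.17  0.09  1.67 -0.01  1.3   0.42]
shift [-0.704 -0.816  0.115] turn [-0.003  0.002 -0.243]
```

Emit:
{"api": "send_rows", "payload": {
  "moves": [-0.69,-0.81,0.11,0,0,-0.234,1,-0.69,-0.81,0.11,0,0,-0.234,1,-0.69,-0.81,0.11,0,0,-0.234,1,-0.69,-0.81,0.11,0,0,-0.234,1,-0.69,-0.81,0.11,0,0,-0.234,1,-0.69,-0.81,0.11,0,0,-0.234,1,-0.69,-0.81,0.11,0,0,-0.234,1]
}}

```text
time_s: 1.1
tcp_pos: [0.4127, 0.3347, 0.2199]
eef_rot: [0.193, -3.135, -0.0]
contact_force: [-1.2, 0.2, 0.6]
opening: 0.0872
gripper_force: 0.0
```

Run:
```python
from h import *
st()
c=cam('wrist');save(c,'pics/w1.png');np.savez('w1.npz',W=c['W'],im=c['frame'])
print(-np.array(c['R']).T@c['t'],np.round(c['R'],2).tolist())
W=c['W']
for z0,z1 in((.015,.08),(.03,.05),(.054,.08)):
    k=(abs(W[...,0]-.465)<.065)&(abs(W[...,1]-.326)<.055)&(W[...,2]>z0)&(W[...,2]<z1)
    P=W[k];print(len(P), cv2.minAreaRect((P[:,:2]*1000).astype(np.float32)),np.percentile(P[:,2],[5,50,95]))
```

```text
t 1.1 tcp [0.4127 0.3347 0.2199] head 97.03 tz [-0.001  0.    -1.   ] F [-1.2  0.2  0.6] open 0.0872 g 0.0 q [-0.93  0.1   0.17  1.78 -0.02  1.26  0.95]
[0.33095144 0.32372019 0.36905302] [[-0.12, 0.99, 0.0], [0.95, 0.12, 0.3], [0.3, 0.04, -0.95]]
4095 ((461.08770751953125, 325.77783203125), (79.99867248535156, 55.62152862548828), 7.210205554962158) [0.0332021  0.04644507 0.0632524 ]
2805 ((461.12774658203125, 325.771484375), (80.20515441894531, 55.23350524902344), 7.504047870635986) [0.03881735 0.04538726 0.04767586]
1050 ((462.078125, 325.8336181640625), (52.55559158325195, 51.03752517700195), 6.971463680267334) [0.05679927 0.06255421 0.06381385]
```

View pics/w1.png

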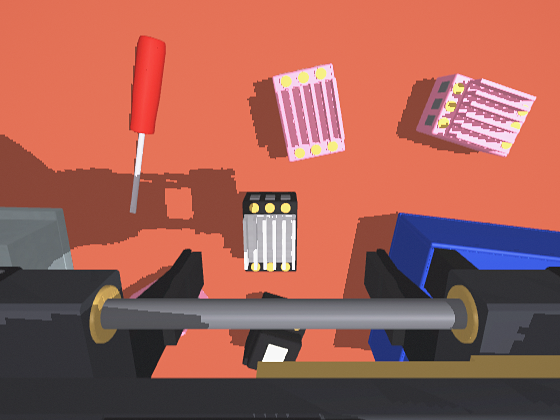

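Wrist view: the finned module, with its six bare fins, is at (270,232), and the plain module with the white sticker is at (272,345). The module measures about (0.4625, 0.326) with yaw 7.2°. I'll align and descend.

```bash
python3 -c "
from h import *
st();go([.463,.326,.12],97.2);go([.463,.326,.024],97.2)"
```

```text
t 1.15 tcp [0.4123 0.3354 0.2199] head 97.13 tz [-0.  0. -1.] F [-0.4  1.4  0.2] open 0.0871 g 0.0 q [-0.93  0.1   0.17  1.78 -0.02  1.26  0.95]
shift [-0.328 -0.104  0.666] turn [ 0.    -0.    -0.001]
shift [-0.328 -0.105  1.306] turn [ 0.    -0.    -0.001]
```

Emit:
{"api": "send_rows", "payload": {
  "moves": [-0.328,-0.104,0.6,0,0,0,1,-0.328,-0.104,0.6,0,0,0,1,-0.328,-0.104,0.6,0,0,0,1,-0.328,-0.104,0.6,0,0,0,1,-0.328,-0.104,0.6,0,0,0,1,-0.328,-0.104,0.6,0,0,0,1]
}}

```text
time_s: 1.65
tcp_pos: [0.4631, 0.3266, 0.1313]
eef_rot: [-0.196, 3.135, 0.002]
contact_force: [-0.1, 1.2, 1.2]
opening: 0.0871
gripper_force: 0.0
```

```bash
python3 -c "
from h import *
st();go([.463,.326,.024],97.2)"
```

```text
t 1.65 tcp [0.4631 0.3266 0.1313] head 97.17 tz [ 0.     0.001 -1.   ] F [-0.1  1.2  1.2] open 0.0871 g 0.0 q [-0.87  0.24  0.2   1.81 -0.06  1.09  1.05]
shift [ 0.002 -0.005  0.715] turn [ 0.001  0.001 -0.001]
```

Emit:
{"api": "send_rows", "payload": {
  "moves": [0,-0.004,0.2,0,0,0,1,0,-0.004,0.4,0,0,0,1,0,-0.004,0.6,0,0,0,1,0,-0.004,0.68,0,0,0,1,0,-0.004,0.71,0,0,0,1,0,-0.004,0.71,0,0,0,1,0,-0.004,0.71,0,0,0,0.5,0,-0.004,0.71,0,0,0,0.5]
}}

```text
time_s: 2.32
tcp_pos: [0.4649, 0.3253, 0.0256]
eef_rot: [-0.193, 3.133, 0.003]
contact_force: [-1.6, -0.1, -0.8]
opening: 0.0799
gripper_force: 0.0
```

Emit:
{"api": "send_rows", "payload": {
  "moves": [0,0,0,0,0,0,0.4,0,0,0,0,0,0,0.4,0,0,0,0,0,0,0.4,0,0,0,0,0,0,0.4,0,0,0,0,0,0,0.4]
}}

```text
time_s: 2.73
tcp_pos: [0.4641, 0.325, 0.0242]
eef_rot: [-0.193, 3.135, 0.002]
contact_force: [-0.8, 1.8, 4.4]
opening: 0.0559
gripper_force: 30.0
```

```bash
python3 -c "
from h import *
st()"
```

```text
t 2.73 tcp [0.4641 0.325  0.0242] head 97.06 tz [ 0.001  0.001 -1.   ] F [-0.8  1.8  4.4] open 0.0559 g 30.0 q [-0.85  0.37  0.19  1.89 -0.09  0.88  1.08]
```

Emit:
{"api": "send_rows", "payload": {
  "moves": [0,0,-0.1,0,0,0,0.4,0,0,-0.3,0,0,0,0.4,0,0,-0.55,0,0,0,0.4,0,0,-0.8,0,0,0,0.4,0,0,-1,0,0,0,0.4,0,0,-1,0,0,0,0.4]
}}

```text
time_s: 3.23
tcp_pos: [0.4663, 0.3258, 0.1799]
eef_rot: [-0.192, 3.129, 0.008]
contact_force: [1.5, 1.2, -1.6]
opening: 0.0553
gripper_force: 30.0
```

```bash
python3 -c "
from h import *
st();go([.49,0.03,.2],95.8)"
```

```text
t 3.23 tcp [0.4663 0.3258 0.1799] head 97.02 tz [ 0.007  0.006 -1.   ] F [ 1.5  1.2 -1.6] open 0.0553 g 30.0 q [-0.87  0.2   0.21  1.76 -0.05  1.18  1.04]
shift [ 0.084 -1.976 -0.144] turn [0.005 0.007 0.02 ]
```

Emit:
{"api": "send_rows", "payload": {
  "moves": [0.04,-0.2,-0.07,0,0,0.01,0.4,0.04,-0.4,-0.14,0,0,0.01,0.4,0.04,-0.6,-0.14,0,0,0.01,0.4,0.04,-0.8,-0.14,0,0,0.01,0.4,0.04,-1,-0.14,0,0,0.01,0.4]
}}

```text
time_s: 3.65
tcp_pos: [0.4758, 0.1729, 0.1938]
eef_rot: [0.177, -3.136, 0.001]
contact_force: [1.6, 0.0, -3.8]
opening: 0.0559
gripper_force: 30.0
```

Emit:
{"api": "send_rows", "payload": {
  "moves": [0.04,-0.2,0,0,0,0.01,0.4,0.04,-0.4,0,0,0,0.01,0.4,0.04,-0.6,0,0,0,0.01,0.4,0.04,-0.8,0,0,0,0.01,0.4,0.04,-0.98,0,0,0,0.01,0.4,0.04,-0.98,0,0,0,0.01,0.4,0.04,-0.98,0,0,0,0.01,0.4]
}}

```text
time_s: 4.23
tcp_pos: [0.4864, 0.0262, 0.1938]
eef_rot: [0.155, -3.137, 0.001]
contact_force: [-0.5, 0.4, -2.9]
opening: 0.0557
gripper_force: 30.0
```

Run:
```python
from h import *
st()
c=cam('wrist');save(c,'pics/w2.png');np.savez('w2.npz',W=c['W'],im=c['frame'],R=c['R'],t=c['t'],f=c['f'],c=[c['cx'],c['cy']])
st()
```

```text
t 4.23 tcp [0.4864 0.0262 0.1938] head 95.65 tz [-0.001 -0.    -1.   ] F [-0.5  0.4 -2.9] open 0.0557 g 30.0 q [-0.58  0.02  0.45  1.93 -0.01  1.2   1.54]
t 4.28 tcp [0.4864 0.0277 0.1939] head 95.78 tz [-0.001 -0.    -1.   ] F [ 1.9  0.2 -3. ] open 0.0557 g 30.0 q [-0.58  0.02  0.44  1.93 -0.01  1.2   1.54]
```

View pics/w2.png

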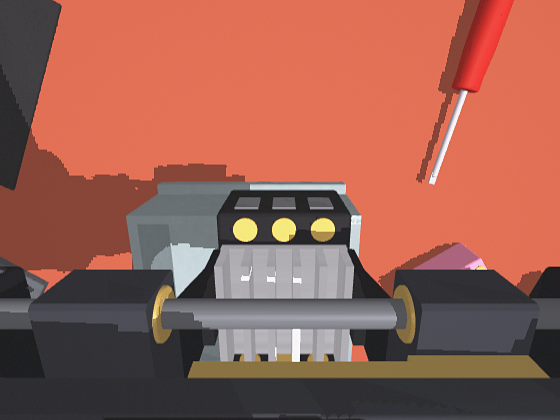

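The wrist view shows the held module at (285,290) and the tester's front wall edge near row 185. I'll fit the tester and guard from the stored clouds.

Run:
```python
from h import *
a=np.radians(5.7);ex=np.array([np.cos(a),np.sin(a)]);ey=np.array([-ex[1],ex[0]]);o=np.array([.585,.003])
for n in('top0','scene0','w2'):
    D=np.load(n+'.npz');W=D['W'].reshape(-1,3);im=D['im'].reshape(-1,3).astype(int)
    X=(W[:,:2]-o)@ex;Y=(W[:,:2]-o)@ey;Z=W[:,2]
    near=(abs(X)<.16)&(abs(Y)<.12)
    grey=(abs(im[:,0]-im[:,2])<40)
    def rg(k,l):
        k=k&near
        if n=='w2': k&=(X<-.04)|(Y<-.06)|(Y>.06)
        if k.sum()>20: print(n,l,k.sum(),'X',np.round(np.percentile(X[k],[0.5,2,50,98,99.5])*1000,1),'Y',np.round(np.percentile(Y[k],[.5,2,50,98,99.5])*1000,1),'Z',np.round(np.median(Z[k])*1000,1))
    rg((Z>.078)&(Z<.094),'rim'); rg((Z>.008)&(Z<.022)&grey&(abs(Y)<.08)&(abs(X)<.09),'floor')
    for z in(.03,.04,.05,.06,.07):rg((abs(Z-z)<.006)&(X<-.05)&(abs(Y)<.07),f'front{z}')
    for z in(.1,.14,.18,.22,.245,.3):rg((abs(Z-z)<.008)&(X>0)&(abs(Y)<.1),f'guard{z}')
    dark=im.sum(1)<200
    rg((Z>.27)&(Z<.33)&dark,'handle')
    rg((Z>.08)&(Z<.09)&(Y>.07),'rimL');rg((Z>.08)&(Z<.09)&(Y<-.07),'rimR')
# yaw from the guard
    k=near&(Z>.12)&(Z<.32)&(X>.03)
    if n!='w2':print(cv2.minAreaRect((W[k][:,:2]*1000).astype(np.float32)))
```

```text
top0 rim 702 X [-93.8 -93.5  48.7  68.   68.6] Y [-94.1 -93.4  -1.3  94.6  95.2] Z 86.5
top0 floor 1551 X [-77.3 -75.5 -16.2  48.4  49.6] Y [-79.1 -76.8   0.8  76.9  79.2] Z 16.9
top0 guard0.1 116 X [ 8.4 34.6 67.7 71.4 71.6] Y [-91.4 -87.7  -1.9  89.3  92.5] Z 99.4
top0 guard0.14 87 X [69.5 69.7 72.4 74.6 74.7] Y [-91.2 -89.   -4.7  92.6  95.1] Z 140.5
top0 guard0.18 93 X [72.8 72.9 75.2 77.3 77.5] Y [-92.9 -90.8  -3.7  90.4  93.2] Z 180.4
top0 guard0.22 107 X [74.8 75.8 78.3 79.9 80.1] Y [-92.4 -89.7   0.   88.6  92.6] Z 219.3
top0 guard0.245 106 X [76.6 77.1 78.7 88.5 88.8] Y [-92.  -91.4  -1.9  90.3  93.1] Z 248.7
top0 guard0.3 150 X [79.8 80.  84.8 92.1 92.4] Y [-52.5 -52.1   3.4  53.8  55.9] Z 304.2
top0 handle 22 X [78.9 79.  80.4 83.3 83.4] Y [-53.6 -53.3 -45.   52.7  53.5] Z 285.3
top0 rimL 144 X [-93.3 -92.5  -0.1  65.1  66.5] Y [71.4 71.8 90.4 95.3 95.4] Z 86.2
top0 rimR 141 X [-93.6 -93.1  -3.5  67.7  68.3] Y [-94.5 -94.1 -88.6 -71.7 -71. ] Z 86.4
((665.1472778320312, 11.748786926269531), (24.03950309753418, 189.6394500732422), 5.541854381561279)
scene0 rim 1066 X [-91.3 
[... 1752 characters left out ...]
 -95.1 -94.7 -94.3 -94.2] Y [-69.6 -68.6 -46.5 -23.5 -22.9] Z 30.0
w2 front0.04 162 X [-95.1 -95.1 -94.7 -94.2 -94.1] Y [-69.3 -68.5 -45.7 -23.5 -23. ] Z 40.6
w2 front0.05 187 X [-95.  -95.  -94.7 -94.3 -94.2] Y [-69.3 -69.  -46.8 -23.4 -22.7] Z 50.4
w2 front0.06 198 X [-95.2 -95.1 -94.6 -94.2 -94.2] Y [-69.3 -68.7 -45.9 -23.4 -22.9] Z 60.3
w2 front0.07 221 X [-95.1 -95.  -94.6 -94.2 -94. ] Y [-69.6 -68.9 -46.5 -23.6 -23. ] Z 70.1
w2 handle 32218 X [-134.  -133.6 -121.2 -114.1 -112.6] Y [-28.  -26.6  16.7  89.1  91.9] Z 286.7
w2 rimL 451 X [-95.1 -94.8 -76.5  44.7  47.3] Y [86.6 86.7 91.7 94.6 94.8] Z 85.6
w2 rimR 903 X [-94.8 -94.7 -79.  -47.9 -47. ] Y [-95.5 -95.1 -88.6 -71.7 -70.7] Z 85.5
```

Run:
```python
from h import *
D=np.load('w2.npz');W=D['W'];im=D['im'].astype(int)
v,u=np.mgrid[:420,:560]
Rt=Ro.from_euler('z',5.7,degrees=True).as_matrix()
P=(W-np.array([.4864,.0270,.1938]))@Rt
k=(u>215)&(u<356)&(v>190)&(v<300)&(P[...,2]<.06)&(P[...,2]>-.02)&(abs(P[...,0])<.06)
br=k&(im[...,0]>200)&(im[...,1]>180)&(im[...,2]<130)&(v<245)
for n,m in(('all',k),('fins',k&(P[...,2]>.03)),('brass',br),('body',k&(P[...,2]>.01)&(P[...,2]<.022))):
    Q=P[m]*1000
    if len(Q):print(n,len(Q),np.round(np.percentile(Q,[.5,5,50,95,99.5],axis=0),1).tolist())
st();go([.5668,.0012,.2],95.7)
```

```text
all 14205 [[-42.1, -28.8, -16.7], [-41.6, -25.3, -6.0], [-27.3, -1.3, 20.6], [-9.1, 22.9, 38.8], [-4.6, 31.9, 39.6]]
fins 2584 [[-27.6, -26.7, 30.2], [-27.3, -25.5, 31.1], [-21.8, 1.8, 38.2], [-14.1, 22.9, 39.5], [-10.4, 23.9, 40.0]]
brass 1081 [[-39.1, -22.2, 18.0], [-38.3, -20.7, 18.8], [-34.7, -3.4, 19.8], [-30.2, 16.6, 20.7], [-28.6, 18.7, 21.2]]
body 5880 [[-42.1, -28.9, 10.3], [-41.4, -26.1, 12.7], [-34.7, -1.4, 18.9], [-22.5, 23.4, 21.6], [-5.3, 28.8, 22.0]]
t 4.28 tcp [0.4864 0.0277 0.1939] head 95.78 tz [-0.001 -0.    -1.   ] F [ 1.9  0.2 -3. ] open 0.0557 g 30.0 q [-0.58  0.02  0.44  1.93 -0.01  1.2   1.54]
shift [-0.516 -0.23  -0.041] turn [ 0.    -0.001  0.001]
```

Emit:
{"api": "send_rows", "payload": {
  "moves": [-0.13,-0.06,0,0,0,0,0.4,-0.26,-0.12,0,0,0,0,0.4,-0.4,-0.18,0,0,0,0,0.4,-0.528,-0.23,0,0,0,0,0.4,-0.528,-0.23,0.1,0,0,0,0.4,-0.528,-0.23,0.25,0,0,0,0.4,-0.528,-0.23,0.4,0,0,0,0.4,-0.528,-0.23,0.4,0,0,0,0.4]
}}

```text
time_s: 4.95
tcp_pos: [0.5662, 0.0034, 0.1297]
eef_rot: [0.164, -3.13, 0.001]
contact_force: [-2.0, 0.1, -4.0]
opening: 0.0557
gripper_force: 30.0
```

```bash
python3 -c "
from h import *
st();go([.5685,.0014,.040],95.7)"
```

```text
t 4.95 tcp [0.5662 0.0034 0.1297] head 95.98 tz [-0.008 -0.001 -1.   ] F [-2.   0.1 -4. ] open 0.0557 g 30.0 q [-0.5   0.27  0.48  1.82 -0.14  1.1   1.71]
shift [-0.018 -0.014  0.598] turn [-0.    -0.007  0.005]
```

Emit:
{"api": "send_rows", "payload": {
  "moves": [-0.012,-0.012,0.15,0,0,0.003,0.4,-0.012,-0.012,0.3,0,0,0.003,0.4,-0.012,-0.012,0.42,0,0,0.003,0.4,-0.012,-0.012,0.5,0,0,0.003,0.4,-0.012,-0.012,0.54,0,0,0.003,0.4,-0.012,-0.012,0.56,0,0,0.003,0.4,-0.012,-0.012,0.56,0,0,0.003,0.4]
}}

```text
time_s: 5.53
tcp_pos: [0.5714, 0.0005, 0.0508]
eef_rot: [-0.156, 3.138, 0.0]
contact_force: [-0.6, -0.1, -2.4]
opening: 0.0563
gripper_force: 30.0
```

```bash
python3 -c "
from h import *
st();go([.5685,.0014,.039],95.7)"
```

```text
t 5.53 tcp [5.714e-01 5.000e-04 5.080e-02] head 95.7 tz [ 0.  0. -1.] F [-0.6 -0.1 -2.4] open 0.0563 g 30.0 q [-0.47  0.37  0.46  1.88 -0.2   0.94  1.76]
shift [0.019 0.008 0.079] turn [ 0.  0. -0.]
```

Emit:
{"api": "send_rows", "payload": {
  "moves": [0.018,0.008,0.02,0,0,0,0.4,0.018,0.008,0.04,0,0,0,0.4,0.018,0.008,0.055,0,0,0,0.4,0.018,0.008,0.065,0,0,0,0.4,0.018,0.008,0.072,0,0,0,0.4,0.018,0.008,0.078,0,0,0,0.4,0.018,0.008,0.078,0,0,0,0.4]
}}

```text
time_s: 6.12
tcp_pos: [0.5684, 0.001, 0.0392]
eef_rot: [0.155, -3.138, -0.0]
contact_force: [-2.3, 1.3, 2.0]
opening: 0.0553
gripper_force: 30.0
```

```bash
python3 -c "
from h import *
st();go([.5685,.0014,.039],95.7)"
```

```text
t 6.12 tcp [0.5684 0.001  0.0392] head 95.66 tz [-0.  0. -1.] F [-2.3  1.3  2. ] open 0.0553 g 30.0 q [-0.46  0.38  0.46  1.89 -0.21  0.92  1.76]
shift [-0.001  0.003  0.001] turn [ 0.    -0.    -0.001]
```

Emit:
{"api": "send_rows", "payload": {
  "moves": [0,0,0,0,0,0,0.7,0,0,0,0,0,0,0.8,0,0,0,0,0,0,0.9,0,0,0,0,0,0,0.9,0,0,-0.15,0,0,0,0.9,0,0,-0.4,0,0,0,0.9,0,0,-0.65,0,0,0,0.9,0,0,-0.9,0,0,0,0.9]
}}

```text
time_s: 6.78
tcp_pos: [0.568, 0.0008, 0.1753]
eef_rot: [0.155, -3.137, 0.001]
contact_force: [0.4, -0.1, 0.1]
opening: 0.0782
gripper_force: 0.0
```

```bash
python3 -c "
from h import *
st();go([.46,0.0,.38],5.7)"
```

```text
t 6.78 tcp [0.568  0.0008 0.1753] head 95.65 tz [-0.001 -0.    -1.   ] F [ 0.4 -0.1  0.1] open 0.0782 g 0.0 q [-0.51  0.22  0.5   1.77 -0.11  1.18  1.69]
shift [ 0.718  0.065 -1.364] turn [-1.000e-03 -0.000e+00  1.499e+00]
```

Emit:
{"api": "send_rows", "payload": {
  "moves": [0.3,0.03,-0.2,0,0,0,0.9,0.6,0.06,-0.45,0,0,0.11,0.9,0.72,0.06,-0.7,0,0,0.23,0.9,0.72,0.06,-0.9,0,0,0.35,0.8,0.72,0.06,-1,0,0,0.47,0.7,0.72,0.06,-1,0,0,0.59,0.6,0.72,0.06,-1,0,0,0.7,0.6,0.72,0.06,-1,0,0,0.75,0.6]
}}

```text
time_s: 7.45
tcp_pos: [0.4601, -0.0007, 0.3247]
eef_rot: [1.067, 2.953, 0.002]
contact_force: [0.2, 0.1, -0.1]
opening: 0.0555
gripper_force: 0.0
```

```bash
python3 -c "
from h import *
st();go([.48,0.0,.38],5.7)
c=cam('wrist');np.savez('w3.npz',W=c['W'],im=c['frame'])
W=c['W'];k=(abs(W[...,0]-.56)<.06)&(abs(W[...,1])<.06)&(W[...,2]>.05)&(W[...,2]<.09)
P=W[k];print(len(P), cv2.minAreaRect((P[:,:2]*1000).astype(np.float32)),np.percentile(P[:,2],[5,50,95]))
"
```

```text
t 7.45 tcp [ 0.4601 -0.0007  0.3247] head 50.28 tz [ 0.002  0.001 -1.   ] F [ 0.2  0.1 -0.1] open 0.0555 g 0.0 q [-0.57 -0.13  0.43  1.78  0.05  1.48  0.73]
shift [-0.1    0.089 -0.369] turn [0.002 0.    0.743]
2288 ((547.322998046875, -3.4370346069335938), (129.42092895507812, 68.38582611083984), 22.351938247680664) [0.05615978 0.06187438 0.07829836]
```

Emit:
{"api": "send_rows", "payload": {
  "moves": [0,0,-0.1,0,0,0.11,0.6,-0.03,0.03,-0.2,0,0,0.22,0.6,-0.06,0.06,-0.3,0,0,0.33,0.6,-0.1,0.09,-0.37,0,0,0.44,0.6,-0.1,0.09,-0.37,0,0,0.55,0.6,-0.1,0.09,-0.37,0,0,0.66,0.6,-0.1,0.09,-0.37,0,0,0.743,0.6,-0.1,0.09,-0.37,0,0,0.743,0.6]
}}

```text
time_s: 8.17
tcp_pos: [0.4802, 0.0001, 0.3793]
eef_rot: [-2.103, -2.333, 0.0]
contact_force: [0.1, -0.0, 0.2]
opening: 0.0522
gripper_force: 0.0
```

Run:
```python
from h import *
st()
c=cam('wrist');save(c,'pics/w4.png')
t=cam('top');save(t,'pics/top1.png')
a=np.radians(5.7);ex=np.array([np.cos(a),np.sin(a)]);ey=np.array([-ex[1],ex[0]]);o=np.array([.5668,.0012])
for n,D in(('w',c),('t',t),('s',cam('scene'))):
    W=D['W'];X=(W[...,:2]-o)@ex;Y=(W[...,:2]-o)@ey;Z=W[...,2]
    for l,k in(('fins',(Z>.066)&(Z<.085)&(abs(X)<.05)&(abs(Y)<.05)),('body',(Z>.048)&(Z<.085)&(abs(X)<.056)&(abs(Y)<.05)),('bar',(Z>.28)&(Z<.31)&(X>.06)&(X<.13)&(abs(Y)<.07)),('frame',(Z>.2)&(Z<.26)&(X>.06)&(X<.13)&(abs(Y)<.1))):
        Q=np.column_stack([X[k],Y[k],Z[k]])*1000
        if len(Q)>20:
            print(n,l,len(Q),np.round(np.percentile(Q,[1,50,99],axis=0),1).tolist(),cv2.minAreaRect(Q[:,:2].astype(np.float32)))
```

```text
t 8.17 tcp [4.802e-01 1.000e-04 3.793e-01] head 5.93 tz [-0. -0. -1.] F [ 0.1 -0.   0.2] open 0.0522 g 0.0 q [-0.52 -0.08  0.4   1.63  0.03  1.58 -0.02]
w fins 819 [[-25.6, -25.5, 66.4], [-0.3, -3.6, 76.7], [25.8, 25.3, 79.2]] ((0.2688312530517578, -0.18354225158691406), (51.28493118286133, 52.308712005615234), 89.7796401977539)
w body 2338 [[-39.6, -26.2, 50.8], [-2.4, 1.8, 61.8], [39.0, 27.7, 78.9]] ((-0.13044357299804688, -0.12438011169433594), (80.60128784179688, 56.28776931762695), 0.23878136277198792)
w bar 2983 [[96.9, -49.0, 281.2], [99.7, 4.3, 302.3], [107.4, 55.5, 305.9]] ((102.6143798828125, 2.793506622314453), (13.326342582702637, 106.5191650390625), 0.410884827375412)
w frame 8111 [[93.0, -65.4, 200.7], [96.1, 25.9, 234.7], [104.9, 93.9, 256.5]] ((99.80232238769531, 8.966529846191406), (14.426626205444336, 172.44117736816406), 0.8758077621459961)
t bar 172 [[97.1, -52.4, 281.0], [102.5, 2.3, 304.1], [110.3, 56.1, 309.5]] ((103.88273620605469, 1.660247802734375), (109.35657501220703, 13.675600051879883), 89.32284545898438)
t frame 394 [[94.0, -90.3, 203.2], [97.6, 6.5, 250.4], [106.2, 94.6, 259.7]] ((100.5283432006836, 0.8825225830078125), (12.727728843688965, 189.12005615234375), 0.781943142414093)
s fins 201 [[-21.1, -27.6, 66.1], [-1.3, 3.8, 72.8], [27.1, 25.0, 79.7]] ((3.5848255157470703, -1.5416736602783203), (53.49686050415039, 50.443138122558594), 88.4086685180664)
s body 326 [[-34.6, -27.0, 49.9], [-2.0, 11.6, 69.3], [30.9, 27.0, 79.7]] ((-2.087350845336914, 0.12853240966796875), (56.43983459472656, 69.4635009765625), 88.5862808227539)
s bar 219 [[101.9, -53.2, 280.6], [109.7, 5.2, 301.5], [113.8, 54.6, 306.1]] ((107.86840057373047, 0.5628585815429688), (108.45207977294922, 13.248010635375977), 89.88030242919922)
s frame 647 [[98.8, -94.5, 200.8], [104.4, 6.8, 238.9], [109.2, 94.2, 257.3]] ((103.72592163085938, -0.62103271484375), (14.491301536560059, 192.38462829589844), 0.5536410808563232)
```

View pics/w4.png

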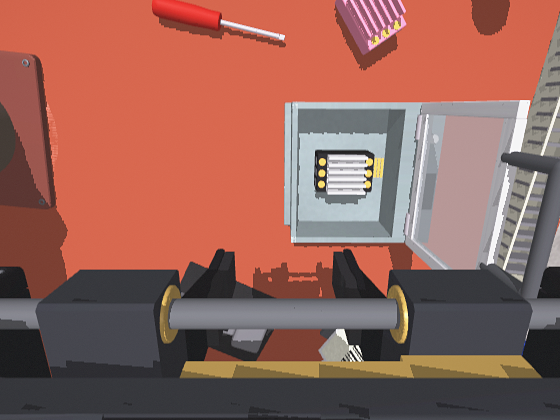

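The module sits centred and aligned in the bay, at about (345,172). The handle bar is seen at the right, around (540,220). I'll move above the handle.

```bash
python3 -c "
from h import *
st();go([.669,0.012,.37],5.7);go([.669,0.012,.2935],5.7)"
```

```text
t 8.32 tcp [4.801e-01 2.000e-04 3.793e-01] head 6.31 tz [-0. -0. -1.] F [ 0.7  0.8 -0.2] open 0.0521 g 0.0 q [-0.52 -0.08  0.4   1.63  0.03  1.58 -0.01]
shift [-0.06   1.26   0.062] turn [-0.    0.    0.01]
shift [-0.06   1.26   0.572] turn [-0.    0.    0.01]
```

Emit:
{"api": "send_rows", "payload": {
  "moves": [-0.03,0.25,0,0,0,0.005,0.6,-0.03,0.5,0,0,0,0.005,0.6,-0.03,0.75,0,0,0,0.005,0.6,-0.05,0.98,0,0,0,0.005,0.6,-0.05,0.98,0,0,0,0.005,0.6]
}}

```text
time_s: 8.73
tcp_pos: [0.6312, 0.0101, 0.3745]
eef_rot: [-2.099, -2.335, 0.009]
contact_force: [0.9, 1.4, -0.6]
opening: 0.0522
gripper_force: 0.0
```

```bash
python3 -c "
from h import *
st();go([.669,0.012,.37],5.7);go([.669,0.012,.2935],5.7)"
```

```text
t 8.73 tcp [0.6312 0.0101 0.3745] head 6.09 tz [-0.005 -0.003 -1.   ] F [ 0.9  1.4 -0.6] open 0.0522 g 0.0 q [-0.45  0.28  0.48  1.29 -0.13  1.6   0.12]
shift [-0.014  0.252  0.029] turn [-0.005  0.003  0.007]
shift [-0.013  0.255  0.539] turn [-0.005  0.003  0.007]
```

Emit:
{"api": "send_rows", "payload": {
  "moves": [-0.012,0.24,0,0,0,0.004,0.6,-0.012,0.24,0,0,0,0.004,0.6,-0.012,0.24,0.1,0,0,0.004,0.6,-0.012,0.24,0.25,0,0,0.004,0.6,-0.012,0.24,0.38,0,0,0.004,0.6,-0.012,0.24,0.45,0,0,0.004,0.6,-0.012,0.24,0.45,0,0,0.004,0.6]
}}

```text
time_s: 9.32
tcp_pos: [0.662, 0.0105, 0.3095]
eef_rot: [-2.107, -2.327, 0.004]
contact_force: [0.4, 0.4, -0.6]
opening: 0.0525
gripper_force: 0.0
```

```bash
python3 -c "
from h import *
st();go([.669,0.012,.2935],5.7)"
```

```text
t 9.32 tcp [0.662  0.0105 0.3095] head 5.66 tz [-0.004 -0.    -1.   ] F [ 0.4  0.4 -0.6] open 0.0525 g 0.0 q [-0.43  0.36  0.48  1.33 -0.16  1.5   0.13]
shift [0.006 0.048 0.107] turn [-0.004 -0.    -0.001]
```

Emit:
{"api": "send_rows", "payload": {
  "moves": [0.004,0.045,0.05,0,0,0,0.6,0.004,0.045,0.1,0,0,0,0.6,0.004,0.045,0.107,0,0,0,0.6,0.004,0.045,0.107,0,0,0,0.6]
}}

```text
time_s: 9.65
tcp_pos: [0.6698, 0.0115, 0.2957]
eef_rot: [-2.111, -2.327, 0.001]
contact_force: [-0.2, -0.1, -0.3]
opening: 0.0525
gripper_force: 0.0
```

```bash
python3 -c "
from h import *
st();go([.669,0.012,.2935],5.7)
c=cam('top');W=c['W']
k=(abs(W[...,0]-.68)<.05)&(W[...,2]>.27)&(W[...,2]<.306)&(abs(W[...,1]-.01)<.07);P=W[k];print(len(P),np.percentile(P,[2,50,98],axis=0))
k&=abs(W[...,1]-.01)>.03;P=W[k];print(len(P),np.percentile(P,[2,50,98],axis=0))
"
```

```text
t 9.65 tcp [0.6698 0.0115 0.2957] head 5.57 tz [-0. -0. -1.] F [-0.2 -0.1 -0.3] open 0.0525 g 0.0 q [-0.42  0.38  0.47  1.34 -0.17  1.47  0.14]
shift [ 0.004 -0.005  0.014] turn [-0.     0.    -0.002]
2 [[0.66641516 0.06708335 0.29977171]
 [0.66774752 0.06710051 0.30002355]
 [0.66907989 0.06711766 0.3002754 ]]
2 [[0.66641516 0.06708335 0.29977171]
 [0.66774752 0.06710051 0.30002355]
 [0.66907989 0.06711766 0.3002754 ]]
```

Close on the bar.

Emit:
{"api": "send_rows", "payload": {
  "moves": [0,0,0.014,0,0,0,0.3,0,0,0.014,0,0,0,0.1,0,0,0.014,0,0,0,0,0,0,0.014,0,0,0,0,0,0,0.014,0,0,0,0,0,0,0.014,0,0,0,0,0,0,0.014,0,0,0,0,0,0,0.014,0,0,0,0]
}}

```text
time_s: 10.37
tcp_pos: [0.6698, 0.0115, 0.2938]
eef_rot: [2.111, 2.326, 0.0]
contact_force: [0.1, -0.1, 0.3]
opening: 0.011
gripper_force: 30.0
```

```bash
cat >> h.py <<'E'
def arc(t0,t1,n=8):
    """rows along the guard arc (tool y = tester +x, tool z down), from measured-at-t0 geometry"""
    out=[]
    for t in np.linspace(t0,t1,n+1)[1:]:
        dy=.21*(np.cos(t0)-np.cos(t)); dz=.21*(np.sin(t0)-np.sin(t)); out.append((round(dy/.15,3),round(dz/.15,3)))
    print(out)
def tnow():
    s=r.get_state();a=np.radians(5.7);o=np.array([.5668,.0012])
    X=(s['tcp_pos'][:2]-o)@[np.cos(a),np.sin(a)]; z=s['tcp_pos'][2]+.005
    v=np.array([.09-X,z-.089]);print('X',X,'z',z,'r',np.hypot(*v),'t',np.arctan2(v[1],v[0]),'grip',s['gripper_force'])
E
python3 -c "
from h import *
st();tnow();arc(1.63,1.15);arc(1.15,.67);arc(.67,.25,8)"
```

```text
t 10.37 tcp [0.6698 0.0115 0.2938] head 5.56 tz [ 0.  0. -1.] F [ 0.1 -0.1  0.3] open 0.011 g 30.0 q [-0.42  0.38  0.47  1.34 -0.17  1.47  0.14]
X 0.10355203087251122 z 0.29881605260003175 r 0.2102532603063001 t 1.6352967877598326 grip 29.999845668623948
[(np.float64(-0.084), np.float64(-0.002)), (np.float64(-0.168), np.float64(0.0)), (np.float64(-0.252), np.float64(0.008)), (np.float64(-0.335), np.float64(0.02)), (np.float64(-0.417), np.float64(0.038)), (np.float64(-0.498), np.float64(0.06)), (np.float64(-0.577), np.float64(0.088)), (np.float64(-0.655), np.float64(0.12))]
[(np.float64(-0.076), np.float64(0.037)), (np.float64(-0.149), np.float64(0.078)), (np.float64(-0.22), np.float64(0.123)), (np.float64(-0.287), np.float64(0.173)), (np.float64(-0.352), np.float64(0.226)), (np.float64(-0.414), np.float64(0.283)), (np.float64(-0.471), np.float64(0.344)), (np.float64(-0.525), np.float64(0.408))]
[(np.float64(-0.044), np.float64(0.059)), (np.float64(-0.085), np.float64(0.12)), (np.float64(-0.123), np.float64(0.183)), (np.float64(-0.157), np.float64(0.248)), (np.float64(-0.188), np.float64(0.315)), (np.float64(-0.215), np.float64(0.383)), (np.float64(-0.239), np.float64(0.452)), (np.float64(-0.259), np.float64(0.523))]
```

Emit:
{"api": "send_rows", "payload": {
  "moves": [0,-0.084,-0.002,0,0,0,0,0,-0.168,0,0,0,0,0,0,-0.252,0.008,0,0,0,0,0,-0.335,0.02,0,0,0,0,0,-0.417,0.038,0,0,0,0,0,-0.498,0.06,0,0,0,0,0,-0.577,0.088,0,0,0,0,0,-0.655,0.12,0,0,0,0]
}}

```text
time_s: 11.03
tcp_pos: [0.572, 0.002, 0.2761]
eef_rot: [2.11, 2.326, 0.002]
contact_force: [-0.4, 0.2, 2.9]
opening: 0.0112
gripper_force: 30.0
```

```bash
python3 -c "
from h import *
st();tnow()"
```

```text
t 11.03 tcp [0.572  0.002  0.2761] head 5.56 tz [ 0.002  0.    -1.   ] F [-0.4  0.2  2.9] open 0.0112 g 30.0 q [-0.49  0.16  0.47  1.62 -0.07  1.38  0.08]
X 0.005223494859359271 z 0.2811324655454966 r 0.21000461933122452 t 1.1552511576142113 grip 30.036257263273
```

Emit:
{"api": "send_rows", "payload": {
  "moves": [0,-0.076,0.037,0,0,0,0,0,-0.149,0.078,0,0,0,0,0,-0.22,0.123,0,0,0,0,0,-0.287,0.173,0,0,0,0,0,-0.352,0.226,0,0,0,0,0,-0.414,0.283,0,0,0,0,0,-0.471,0.344,0,0,0,0,0,-0.525,0.408,0,0,0,0]
}}

```text
time_s: 11.7
tcp_pos: [0.4937, -0.0056, 0.2145]
eef_rot: [2.111, 2.326, 0.002]
contact_force: [3.6, 0.6, -2.5]
opening: 0.0101
gripper_force: 30.1
```

```bash
python3 -c "
from h import *
st();tnow();arc(.67,.25)"
```

```text
t 11.7 tcp [ 0.4937 -0.0056  0.2145] head 5.55 tz [ 0.002  0.    -1.   ] F [ 3.6  0.6 -2.5] open 0.0101 g 30.1 q [-0.52  0.01  0.45  1.89 -0.01  1.24  0.03]
X -0.07342248537634308 z 0.21947640911697577 r 0.2091195879458486 t 0.6737641850457691 grip 30.141045078635216
[(np.float64(-0.044), np.float64(0.059)), (np.float64(-0.085), np.float64(0.12)), (np.float64(-0.123), np.float64(0.183)), (np.float64(-0.157), np.float64(0.248)), (np.float64(-0.188), np.float64(0.315)), (np.float64(-0.215), np.float64(0.383)), (np.float64(-0.239), np.float64(0.452)), (np.float64(-0.259), np.float64(0.523))]
```

Emit:
{"api": "send_rows", "payload": {
  "moves": [0,-0.044,0.059,0,0,0,0,0,-0.085,0.12,0,0,0,0,0,-0.123,0.183,0,0,0,0,0,-0.157,0.248,0,0,0,0,0,-0.188,0.315,0,0,0,0,0,-0.215,0.383,0,0,0,0,0,-0.239,0.452,0,0,0,0,0,-0.259,0.523,0,0,0,0]
}}

```text
time_s: 12.37
tcp_pos: [0.454, -0.0096, 0.1348]
eef_rot: [-2.111, -2.326, 0.002]
contact_force: [-3.5, -1.3, 0.0]
opening: 0.0103
gripper_force: 29.8
```

```bash
python3 -c "
from h import *
st();tnow();arc(.26,0.01)"
```

```text
t 12.37 tcp [ 0.454  -0.0096  0.1348] head 5.54 tz [-0.001 -0.    -1.   ] F [-3.5 -1.3  0. ] open 0.0103 g 29.8 q [-0.52  0.    0.44  2.07 -0.    1.07  0.03]
X -0.11331796800585581 z 0.13984250146466484 r 0.2095785200568385 t 0.24503888415122996 grip 29.785684919916093
[(np.float64(-0.011), np.float64(0.042)), (np.float64(-0.02), np.float64(0.085)), (np.float64(-0.028), np.float64(0.128)), (np.float64(-0.034), np.float64(0.171)), (np.float64(-0.04), np.float64(0.215)), (np.float64(-0.043), np.float64(0.259)), (np.float64(-0.046), np.float64(0.302)), (np.float64(-0.047), np.float64(0.346))]
```

Emit:
{"api": "send_rows", "payload": {
  "moves": [0,-0.01,0.04,0,0,0,0,0,-0.02,0.083,0,0,0,0,0,-0.028,0.126,0,0,0,0,0,-0.034,0.168,0,0,0,0,0,-0.039,0.21,0,0,0,0,0,-0.042,0.25,0,0,0,0,0,-0.043,0.28,0,0,0,0,0,-0.044,0.305,0,0,0,0]
}}

```text
time_s: 13.03
tcp_pos: [0.4468, -0.0103, 0.0891]
eef_rot: [-2.11, -2.325, 0.004]
contact_force: [-7.8, -1.2, -0.6]
opening: 0.0101
gripper_force: 29.8
```

```bash
python3 -c "
from h import *
st();tnow()"
```

```text
t 13.03 tcp [ 0.4468 -0.0103  0.0891] head 5.55 tz [-0.003 -0.001 -1.   ] F [-7.8 -1.2 -0.6] open 0.0101 g 29.8 q [-0.51  0.06  0.45  2.13 -0.03  0.97  0.05]
X -0.12052118971977499 z 0.09405112156377819 r 0.21058177782059292 t 0.02398880902301369 grip 29.780345857143402
```

Emit:
{"api": "send_rows", "payload": {
  "moves": [0,0.003,0.01,0,0,0,0,0,0.004,0.02,0,0,0,0,0,0.004,0.028,0,0,0,0,0,0.004,0.034,0,0,0,0,0,0.004,0.038,0,0,0,0,0,0.004,0.038,0,0,0,0]
}}

```text
time_s: 13.53
tcp_pos: [0.4466, -0.0103, 0.0832]
eef_rot: [-2.109, -2.324, 0.006]
contact_force: [-8.7, -1.6, -1.9]
opening: 0.0103
gripper_force: 29.9
```

```bash
python3 -c "
from h import *
st();tnow()"
```

```text
t 13.53 tcp [ 0.4466 -0.0103  0.0832] head 5.54 tz [-0.005 -0.001 -1.   ] F [-8.7 -1.6 -1.9] open 0.0103 g 29.9 q [-0.51  0.07  0.45  2.13 -0.03  0.95  0.06]
X -0.12076316047039262 z 0.08816303942458732 r 0.21076482228890395 t -0.003971074328530564 grip 29.89995449781418
```

Emit:
{"api": "send_rows", "payload": {
  "moves": [0,0.006,0.006,0,0,0,0,0,0.01,0.012,0,0,0,0,0,0.012,0.016,0,0,0,0,0,0.012,0.016,0,0,0,0]
}}

```text
time_s: 13.87
tcp_pos: [0.4465, -0.0104, 0.0799]
eef_rot: [-2.108, -2.322, 0.011]
contact_force: [-13.3, -1.3, -1.9]
opening: 0.0102
gripper_force: 29.9
```

```bash
python3 -c "
from h import *
st();tnow()"
```

```text
t 13.87 tcp [ 0.4465 -0.0104  0.0799] head 5.53 tz [-0.009 -0.001 -1.   ] F [-13.3  -1.3  -1.9] open 0.0102 g 29.9 q [-0.51  0.07  0.45  2.13 -0.04  0.95  0.06]
X -0.12082178147899354 z 0.0849452453367736 r 0.21086077060789535 t -0.019230720746682754 grip 29.917672276496887
```

Emit:
{"api": "send_rows", "payload": {
  "moves": [0,-0.012,0,0,0,0,0,0,-0.024,0,0,0,0,0,0,-0.024,0,0,0,0,0]
}}

```text
time_s: 14.12
tcp_pos: [0.4466, -0.0103, 0.0817]
eef_rot: [-2.111, -2.326, 0.002]
contact_force: [-4.5, -1.2, -3.0]
opening: 0.0098
gripper_force: 29.9
```

Run:
```python
from h import *
st();tnow()
a=np.radians(5.7);ex=np.array([np.cos(a),np.sin(a)]);ey=np.array([-ex[1],ex[0]]);o=np.array([.5668,.0012])
for n in('top','scene'):
    D=cam(n);W=D['W'];X=(W[...,:2]-o)@ex;Y=(W[...,:2]-o)@ey;Z=W[...,2]
    k=(abs(Y)<.09)&(abs(Y)>.06)&(X>-.1)&(X<.1)&(Z>.05)&(Z<.14)
    p=np.polyfit(X[k],Z[k],1);print(n,k.sum(),'slope',p,'z at',np.median(Z[k]))
    for x in(-.06,-.02,.02,.06):
        m=k&(abs(X-x)<.02);print(x,np.median(Z[m])*1000 if m.any() else 0)
```

```text
t 14.12 tcp [ 0.4466 -0.0103  0.0817] head 5.54 tz [-0.001 -0.    -1.   ] F [-4.5 -1.2 -3. ] open 0.0098 g 29.9 q [-0.51  0.06  0.45  2.14 -0.03  0.95  0.06]
X -0.12079547587920932 z 0.08670807838839897 r 0.21080793522971578 t -0.010872298346865861 grip 29.93387371301651
top 818 slope [-0.00395093  0.09505073] z at 0.09534181748220241
-0.06 96.49289002567532
-0.02 96.14643999304465
0.02 95.13996740624653
0.06 94.80609686767443
scene 1017 slope [-0.02022562  0.09265123] z at 0.09236006161026983
-0.06 93.66337312463328
-0.02 93.01468310691985
0.02 91.91519193406295
0.06 92.13151728732052
```

Emit:
{"api": "send_rows", "payload": {
  "moves": [0,-0.006,0.008,0,0,0,0,0,-0.008,0.016,0,0,0,0,0,-0.008,0.024,0,0,0,0,0,-0.008,0.024,0,0,0,0]
}}

```text
time_s: 14.55
tcp_pos: [0.4465, -0.0103, 0.0786]
eef_rot: [2.111, 2.326, 0.001]
contact_force: [-0.9, -1.8, -3.0]
opening: 0.0105
gripper_force: 29.9
```

```bash
python3 -c "
from h import *
st();tnow()"
```

```text
t 14.55 tcp [ 0.4465 -0.0103  0.0786] head 5.55 tz [ 0.001 -0.    -1.   ] F [-0.9 -1.8 -3. ] open 0.0105 g 29.9 q [-0.51  0.07  0.45  2.14 -0.04  0.94  0.06]
X -0.12083577758729183 z 0.08364716914261296 r 0.21090371715317344 t -0.025383173813139804 grip 29.920050501823425
```

Run:
```python
from h import *
a=np.radians(5.7);ex=np.array([np.cos(a),np.sin(a)]);ey=np.array([-ex[1],ex[0]]);o=np.array([.5668,.0012])
for n in('top','scene'):
    D=cam(n);W=D['W'];X=(W[...,:2]-o)@ex;Y=(W[...,:2]-o)@ey;Z=W[...,2]
    k=(abs(Y)<.09)&(abs(Y)>.06)&(X>-.1)&(X<.1)&(Z>.05)&(Z<.14)
    p=np.polyfit(X[k],Z[k],1);print(n,k.sum(),'slope',p)
    k=(abs(Y)<.056)&(abs(Y)>.03)&(X>-.14)&(X<-.1)&(Z>.05)&(Z<.14)
    print('bar',k.sum(),np.percentile(Z[k],[5,50,90,98]))
D=np.load('scene0.npz');W=D['W'];X=(W[...,:2]-o)@ex;Y=(W[...,:2]-o)@ey;Z=W[...,2]
k=(abs(Y)<.095)&(abs(Y)>.087)&(X>-.07)&(X<.1)&(Z>.07)&(Z<.1);print('rim slope scene',np.polyfit(X[k],Z[k],1))
D=np.load('top0.npz');W=D['W'];X=(W[...,:2]-o)@ex;Y=(W[...,:2]-o)@ey;Z=W[...,2]
k=(abs(Y)<.095)&(abs(Y)>.087)&(X>-.07)&(X<.08)&(Z>.07)&(Z<.1);print('rim slope top',np.polyfit(X[k],Z[k],1))
st()
```

```text
top 820 slope [0.01375154 0.09373363]
bar 27 [0.09339648 0.09663288 0.10045129 0.10163425]
scene 1022 slope [-0.00644064  0.09135551]
bar 48 [0.08959018 0.0929311  0.09844474 0.13747147]
rim slope scene [0.01067943 0.0808758 ]
rim slope top [-0.00136316  0.08674935]
t 14.65 tcp [ 0.4465 -0.0103  0.0788] head 5.55 tz [ 0.001 -0.    -1.   ] F [ 0.2 -1.7 -2.8] open 0.0103 g 29.9 q [-0.51  0.07  0.45  2.14 -0.04  0.94  0.06]
```

Emit:
{"api": "send_rows", "payload": {
  "moves": [0,0,0.008,0,0,0,0,0,0,0.016,0,0,0,0,0,0,0.024,0,0,0,0,0,0,0.03,0,0,0,0,0,0,0.03,0,0,0,0]
}}

```text
time_s: 15.07
tcp_pos: [0.4466, -0.0103, 0.0761]
eef_rot: [-2.111, -2.326, -0.002]
contact_force: [-13.3, -2.2, 30.4]
opening: 0.0095
gripper_force: 27.9
```

```bash
python3 -c "
from h import *
st();tnow()"
```

```text
t 15.07 tcp [ 0.4466 -0.0103  0.0761] head 5.53 tz [ 0.     0.001 -1.   ] F [-13.3  -2.2  30.4] open 0.0095 g 27.9 q [-0.51  0.07  0.45  2.14 -0.04  0.93  0.06]
X -0.12079035002359678 z 0.08114250876434288 r 0.2109367484142791 t -0.037259081701416216 grip 27.868176698684692
```

Emit:
{"api": "send_rows", "payload": {
  "moves": [0,0,-0.008,0,0,0,0,0,0,-0.012,0,0,0,0,0,0,-0.012,0,0,0,0.15,0,0,-0.012,0,0,0,0.3,0,0,-0.012,0,0,0,0.3,0,0,-0.012,0,0,0,0.3]
}}

```text
time_s: 15.57
tcp_pos: [0.4461, -0.0101, 0.0758]
eef_rot: [2.111, 2.327, 0.0]
contact_force: [-0.2, -0.2, 0.9]
opening: 0.0234
gripper_force: 0.0
```

```bash
python3 -c "
from h import *
st();tnow()"
```

```text
t 15.57 tcp [ 0.4461 -0.0101  0.0758] head 5.57 tz [ 0.  0. -1.] F [-0.2 -0.2  0.9] open 0.0234 g 0.0 q [-0.51  0.07  0.45  2.14 -0.04  0.93  0.06]
X -0.12126184864153919 z 0.08081335927151326 r 0.21142041003142986 t -0.038731775948454235 grip 0.0
```

Emit:
{"api": "send_rows", "payload": {
  "moves": [0,0,-0.15,0,0,0,0.3,0,0,-0.4,0,0,0,0.3,0,0,-0.65,0,0,0,0.3,0,0,-0.9,0,0,0,0.5,0,0,-1,0,0,-0.1,0.9,0,0,-1,0,0,-0.2,0.9,0,0,-1,0,0,-0.3,0.9]
}}

```text
time_s: 16.15
tcp_pos: [0.4468, -0.01, 0.2273]
eef_rot: [1.713, 2.631, 0.004]
contact_force: [0.6, 0.4, -0.6]
opening: 0.0449
gripper_force: 0.0
```

```bash
python3 -c "
from h import *
st();go([.40,-.28,.24],80)
c=cam('top');
a=np.radians(5.7);ex=np.array([np.cos(a),np.sin(a)]);ey=np.array([-ex[1],ex[0]]);o=np.array([.5668,.0012])
W=c['W'];X=(W[...,:2]-o)@ex;Y=(W[...,:2]-o)@ey;Z=W[...,2]
k=(abs(Y)<.09)&(abs(Y)>.06)&(X>-.07)&(X<.1)&(Z>.05)&(Z<.14);print(np.polyfit(X[k],Z[k],1))
"
```

```text
t 16.15 tcp [ 0.4468 -0.01    0.2273] head 23.85 tz [ 0.003  0.001 -1.   ] F [ 0.6  0.4 -0.6] open 0.0449 g 0.0 q [-0.55 -0.11  0.44  1.96  0.05  1.28  0.29]
shift [-1.52  -1.013 -0.087] turn [ 0.003  0.002 -0.936]
[-0.00208369  0.09404831]
```

Emit:
{"api": "send_rows", "payload": {
  "moves": [-0.2,-0.13,-0.02,0,0,-0.1,0.9,-0.4,-0.26,-0.04,0,0,-0.2,0.9,-0.6,-0.4,-0.06,0,0,-0.3,0.9,-0.8,-0.53,-0.08,0,0,-0.41,0.9,-0.98,-0.65,-0.08,0,0,-0.52,0.9,-0.98,-0.65,-0.08,0,0,-0.63,0.9,-0.98,-0.65,-0.08,0,0,-0.63,0.9]
}}

```text
time_s: 16.78
tcp_pos: [0.4147, -0.1858, 0.2378]
eef_rot: [0.778, 3.044, 0.0]
contact_force: [-0.0, 0.9, -0.4]
opening: 0.0781
gripper_force: 0.0
```

```bash
python3 -c "
from h import *
st();go([.40,-.28,.24],80)"
```

```text
t 16.78 tcp [ 0.4147 -0.1858  0.2378] head 61.34 tz [ 0.  0. -1.] F [-0.   0.9 -0.4] open 0.0781 g 0.0 q [-0.46 -0.14  0.73  1.94  0.1   1.31  1.31]
shift [-0.215 -0.598 -0.014] turn [ 0.     0.    -0.311]
```

Emit:
{"api": "send_rows", "payload": {
  "moves": [-0.08,-0.2,0,0,0,-0.1,0.9,-0.16,-0.4,0,0,0,-0.2,0.9,-0.21,-0.6,0,0,0,-0.31,0.9,-0.21,-0.6,0,0,0,-0.31,0.9,-0.21,-0.6,0,0,0,-0.31,0.9]
}}

```text
time_s: 17.2
tcp_pos: [0.3996, -0.2787, 0.2377]
eef_rot: [-0.285, -3.128, 0.001]
contact_force: [0.5, 0.3, 0.1]
opening: 0.0782
gripper_force: 0.0
```

Run:
```python
from h import *
st()
c=cam('wrist');save(c,'pics/w5.png')
W=c['W'];im=c['frame'].astype(int);X,Y,Z=W[...,0],W[...,1],W[...,2]
def rect(k,l):
    if k.sum()<20: print(l,k.sum());return
    k=cv2.morphologyEx(k.astype(np.uint8),cv2.MORPH_OPEN,np.ones((3,3)))>0
    n,L,S,_=cv2.connectedComponentsWithStats(k.astype(np.uint8));i=1+S[1:,4].argmax();P=W[L==i]
    c_,s,a=cv2.minAreaRect((P[:,:2]*1000).astype(np.float32));print(l,len(P),np.round(c_,1),np.round(s,1),round(a,1),'z',np.round(np.percentile(P[:,2],[2,50,98])*1000,1))
nr=(abs(X-.395)<.16)&(abs(Y+.285)<.15)
rect(nr&(Z>.018)&(Z<.07),'scanner');rect(nr&(Z>.041)&(Z<.07),'head');
rect(nr&(Z>-.01)&(Z<.012)&(im.sum(2)<170),'mat')
dark=nr&(Z>-.01)&(im.sum(2)<200)|nr&(Z>.018)&(Z<.07);rect(dark&(Z<.06),'mat+sc')
# card
k=(X>.57)&(X<.74)&(Y>-.37)&(Y<-.2)&(Z>.05)&(Z<.16)
print('card',k.sum())
if k.sum()>100:
    P=W[k]
    rng=np.random.default_rng(0);best=0
    for _ in range(300):
        a=P[rng.choice(len(P),3,False)];n=np.cross(a[1]-a[0],a[2]-a[0]);n/=np.linalg.norm(n)+1e-12
        q=abs((P-a[0])@n)<.0025
        if q.sum()>best:best=q.sum();B=q
    Q=P[B];c0=Q.mean(0);n=np.linalg.svd(Q-c0,full_matrices=False)[2][2];n*=-np.sign(n[0]);print(best,n,c0,'yaw',np.degrees(np.arctan2(-n[1],-n[0])),'lean',np.degrees(np.arcsin(n[2])))
```

```text
t 17.2 tcp [ 0.3996 -0.2787  0.2377] head 79.57 tz [-0.001 -0.    -1.   ] F [0.5 0.3 0.1] open 0.0782 g 0.0 q [-0.41 -0.06  0.91  1.88  0.05  1.3   1.88]
scanner 6443 [ 391.7 -282. ] [ 61.9 168. ] 76.1 z [33.2 39.3 49.7]
head 2376 [ 449.6 -296.3] [61.9 48.6] 76.1 z [43.1 48.3 50. ]
mat 1971 [ 443.7 -358.5] [55.8 60.5] 72.1 z [3.1 4.6 6.2]
mat+sc 9524 [ 392.6 -314.9] [128.8 182.3] 78.9 z [ 3.5 38.2 49.5]
card 1334
1324 [-0.76783483  0.41288468  0.48985295] [ 0.59481366 -0.28114514  0.05994458] yaw -28.268071139836596 lean 29.330917182379622
```

View pics/w5.png

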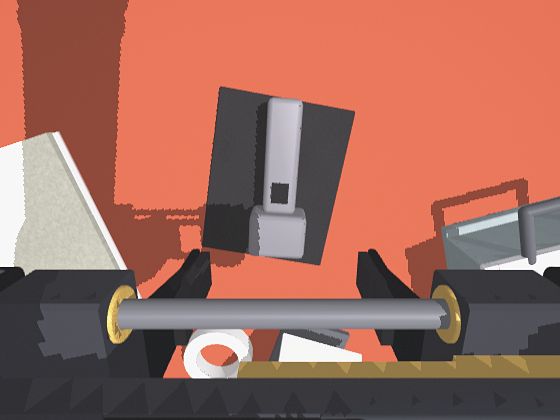

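The wrist view shows the scanner on its mat at (280,180), with its head at (278,232) pointing away. The mat corners are near (220,87), (355,110), (321,265) and (202,248). Next I'll compute the mat and barcode positions.

Run:
```python
from h import *
c=r.read_camera('wrist');f=210/np.tan(np.radians(c['vertical_fov'])/2);R=np.array(c['R']);C=-R.T@c['t']
def ray(u,v,cx,cy,f,R):return R.T@np.array([(u-cx)/f,(v-cy)/f,1])
def onz(u,v,z):
    d=ray(u,v,c['cx'],c['cy'],f,R);return C+d*(z-C[2])/d[2]
K=[onz(*p,.004) for p in((220,87),(355,110),(321,265),(202,248))];K=np.array(K)[:,:2]*1000
print(np.round(K),K.mean(0),'sides',[round(np.linalg.norm(K[i]-K[i-1])) for i in range(4)])
for i,j in((0,3),(1,2)):v=K[j]-K[i];print('yaw',np.degrees(np.arctan2(v[1],v[0])))
n=np.array([-.768,.413,.490]);p0=np.array([.5948,-.2811,.0599])
for nm,(u0,u1,v0,v1) in(('top0',(366,400,170,198)),('scene0',(172,200,128,168))):
    D=np.load(nm+'.npz');im=D['im'].astype(int).sum(2);R2=D['R'];C2=-R2.T@D['t']
    W=D['W'];sub=np.zeros_like(im,bool);sub[v0:v1,u0:u1]=1
    onp=abs((W-p0)@n)<.02
    k=sub&onp&(im<380);
    # keep pixels well inside card
    card=cv2.morphologyEx((sub&onp&(im>480)).astype(np.uint8),cv2.MORPH_CLOSE,np.ones((9,9)))
    card=cv2.erode(card,np.ones((5,5)))>0
    k&=card;vv,uu=np.nonzero(k);cv,cu=np.nonzero(card)
    print(nm,k.sum(),uu.mean(),vv.mean(),cu.mean(),cv.mean())
    for u,v in((uu.mean(),vv.mean()),(cu.mean(),cv.mean())):
        d=ray(u,v,*D['c'],D['f'],R2);s=((p0-C2)@n)/(d@n);print(np.round(C2+s*d,4), 'at z=.1',np.round(C2+d*(.1-C2[2])/d[2],4))
st();go([.392,-.282,.12],76.1);go([.392,-.282,.022],76.1)
```

```text
[[ 288. -327.]
 [ 337. -187.]
 [ 515. -251.]
 [ 466. -392.]] [ 401.4090912  -289.18887965] sides [190, 148, 189, 150]
yaw -20.2734465298479
yaw -19.72528623333747
top0 48 381.25 185.22916666666666 381.2829076620825 183.67387033398822
[ 0.6201 -0.2838  0.1019] at z=.1 [ 0.6205 -0.2842  0.1   ]
[ 0.6241 -0.2828  0.1073] at z=.1 [ 0.6257 -0.2846  0.1   ]
scene0 42 185.95238095238096 148.38095238095238 184.14093959731542 149.01006711409397
[ 0.6237 -0.2803  0.1045] at z=.1 [ 0.6219 -0.2842  0.1   ]
[ 0.6329 -0.2738  0.1134] at z=.1 [ 0.6277 -0.2855  0.1   ]
t 17.3 tcp [ 0.4004 -0.2765  0.2376] head 79.75 tz [-0.001  0.    -1.   ] F [-0.   0.1  0.3] open 0.0784 g 0.0 q [-0.41 -0.06  0.91  1.88  0.05  1.3   1.88]
shift [ 0.048 -0.046  0.784] turn [ 0.    -0.001  0.061]
shift [ 0.048 -0.046  1.437] turn [ 0.    -0.001  0.061]
```

Emit:
{"api": "send_rows", "payload": {
  "moves": [0.024,-0.03,0.2,0,0,0.03,0.8,0.048,-0.04,0.45,0,0,0.061,0.8,0.048,-0.04,0.7,0,0,0.061,0.8,0.048,-0.04,0.9,0,0,0.061,0.8,0.048,-0.04,1,0,0,0.061,0.8,0.048,-0.04,1,0,0,0.061,0.8]
}}

```text
time_s: 17.8
tcp_pos: [0.3903, -0.2797, 0.0845]
eef_rot: [-0.376, -3.113, -0.002]
contact_force: [-1.2, -0.0, 0.3]
opening: 0.0698
gripper_force: 0.0
```

```bash
python3 -c "
from h import *
st();go([.392,-.282,.022],76.1)"
```

```text
t 17.8 tcp [ 0.3903 -0.2797  0.0845] head 76.24 tz [-0.006  0.002 -1.   ] F [-1.2 -0.   0.3] open 0.0698 g 0.0 q [-0.33  0.19  0.95  2.07 -0.18  0.97  2.04]
shift [-0.018 -0.012  0.417] turn [ 0.001 -0.006  0.002]
```

Emit:
{"api": "send_rows", "payload": {
  "moves": [-0.006,-0.012,0.12,0,0,0.002,0.8,-0.006,-0.012,0.24,0,0,0.002,0.8,-0.006,-0.012,0.33,0,0,0.002,0.8,-0.006,-0.012,0.39,0,0,0.002,0.8,-0.006,-0.012,0.41,0,0,0.002,0.8,-0.006,-0.012,0.41,0,0,0.002,0.8,-0.006,-0.012,0.41,0,0,0.002,0.8]
}}

```text
time_s: 18.38
tcp_pos: [0.3928, -0.2846, 0.0272]
eef_rot: [0.378, 3.118, 0.0]
contact_force: [0.5, -0.2, 0.5]
opening: 0.0696
gripper_force: 0.0
```

```bash
python3 -c "
from h import *
st();go([.392,-.282,.022],76.1)"
```

```text
t 18.38 tcp [ 0.3928 -0.2846  0.0272] head 76.16 tz [ 0.001 -0.    -1.   ] F [ 0.5 -0.2  0.5] open 0.0696 g 0.0 q [-0.24  0.32  0.88  2.11 -0.32  0.85  2.17]
shift [0.01  0.016 0.035] turn [0.    0.001 0.001]
```

Emit:
{"api": "send_rows", "payload": {
  "moves": [0.008,0.016,0.02,0,0,0,0.8,0.008,0.016,0.034,0,0,0,0.8,0.008,0.016,0.034,0,0,0,0.7,0.008,0.016,0.034,0,0,0,0.5,0.008,0.016,0.034,0,0,0,0.2,0.008,0.016,0.034,0,0,0,0.2,0.008,0.016,0.034,0,0,0,0.2,0.008,0.016,0.034,0,0,0,0.2]
}}

```text
time_s: 19.05
tcp_pos: [0.3916, -0.2821, 0.0214]
eef_rot: [0.378, 3.119, -0.0]
contact_force: [-0.1, 1.7, 0.4]
opening: 0.0373
gripper_force: 0.5
```

Emit:
{"api": "send_rows", "payload": {
  "moves": [0,0,0,0,0,0,0.2,0,0,0,0,0,0,0.2,0,0,0,0,0,0,0.2]
}}

```text
time_s: 19.3
tcp_pos: [0.3916, -0.282, 0.0214]
eef_rot: [-0.378, -3.119, -0.0]
contact_force: [-0.7, 1.4, 1.5]
opening: 0.0359
gripper_force: 30.0
```

```bash
python3 -c "
from h import *
st()"
```

```text
t 19.3 tcp [ 0.3916 -0.282   0.0214] head 76.17 tz [-0.  0. -1.] F [-0.7  1.4  1.5] open 0.0359 g 30.0 q [-0.24  0.32  0.88  2.12 -0.33  0.84  2.17]
```

Emit:
{"api": "send_rows", "payload": {
  "moves": [0,0,-0.06,0,0,0,0.2,0,0,-0.2,0,0,0,0.2,0,0,-0.4,0,0,0,0.2,0,0,-0.6,0,0,0,0.2,0,0,-0.7,0,0,0,0.2,0,0,-0.7,0,0,0,0.2]
}}

```text
time_s: 19.8
tcp_pos: [0.393, -0.2833, 0.1295]
eef_rot: [0.378, 3.113, -0.001]
contact_force: [0.9, -1.4, -2.5]
opening: 0.0361
gripper_force: 30.0
```

```bash
python3 -c "
from h import *
st();go([.4576,-.1972,.0934],62)"
```

```text
t 19.8 tcp [ 0.393  -0.2833  0.1295] head 76.14 tz [ 0.005 -0.001 -1.   ] F [ 0.9 -1.4 -2.5] open 0.0361 g 30.0 q [-0.39  0.1   0.99  2.03 -0.1   1.05  1.97]
shift [-0.28   0.66   0.242] turn [0.001 0.005 0.236]
```

Emit:
{"api": "send_rows", "payload": {
  "moves": [-0.04,0.12,0,0,0,0.04,0.2,-0.1,0.26,0,0,0,0.09,0.2,-0.16,0.4,0.05,0,0,0.14,0.2,-0.22,0.52,0.1,0,0,0.19,0.2,-0.27,0.62,0.18,0,0,0.236,0.2,-0.28,0.66,0.235,0,0,0.236,0.2,-0.28,0.66,0.235,0,0,0.236,0.2,-0.28,0.66,0.235,0,0,0.236,0.2]
}}

```text
time_s: 20.47
tcp_pos: [0.4546, -0.1965, 0.0903]
eef_rot: [-0.757, -3.046, 0.002]
contact_force: [-1.2, -1.0, -2.1]
opening: 0.0357
gripper_force: 30.0
```

Run:
```python
from h import *
st();go([.4576,-.1972,.0934],62)
for n in('top','scene'):
    D=cam(n);W=D['W'];X,Y,Z=W[...,0],W[...,1],W[...,2]
    if n=='top':save(D,'pics/top2.png');cv2.imwrite('pics/crop2.png',cv2.resize(cv2.cvtColor(D['frame'][150:290,300:440],cv2.COLOR_RGB2BGR),None,fx=4,fy=4))
    h=np.radians(-28);P=(W-[.4576,-.1972,.0934])@Ro.from_euler('z',-28,degrees=True).as_matrix()
    k=(P[...,0]>.04)&(P[...,0]<.12)&(abs(P[...,1])<.05)&(abs(P[...,2])<.05)
    Q=P[k]*1000;print(n,k.sum(),np.round(np.percentile(Q,[1,50,99],axis=0),1).tolist() if k.sum()>9 else '',cv2.minAreaRect(Q[:,:2].astype(np.float32)) if k.sum()>9 else '')
```

```text
t 20.47 tcp [ 0.4546 -0.1965  0.0903] head 62.08 tz [-0.003 -0.001 -1.   ] F [-1.2 -1.  -2.1] open 0.0357 g 30.0 q [-0.51  0.21  0.92  2.04 -0.2   0.99  1.6 ]
shift [-0.02   0.005 -0.021] turn [-0.002 -0.002  0.001]
top 37 [[47.3, 22.4, -9.7], [64.3, 27.7, 23.1], [80.7, 31.5, 28.2]] ((64.0634994506836, 27.16427230834961), (8.735848426818848, 34.73158645629883), 86.8939437866211)
scene 352 [[40.6, -27.8, -18.4], [64.2, 18.6, 20.4], [87.8, 33.5, 26.4]] ((64.42076873779297, 1.4954795837402344), (48.0401611328125, 66.87760162353516), 0.351498544216156)
```

View pics/crop2.png

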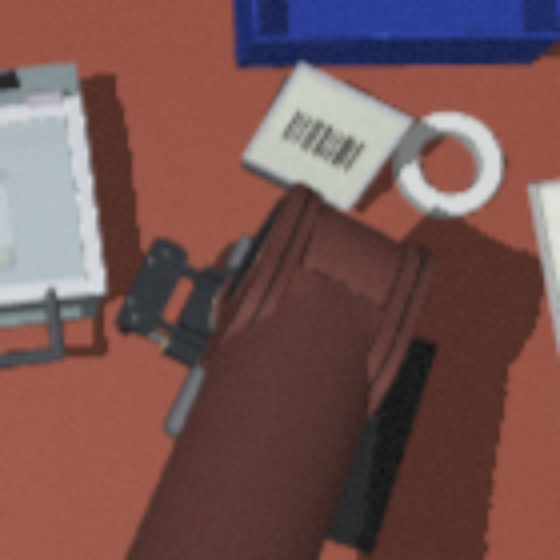

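The crop shows the arm pointing the scanner head at the card, with the barcode at (322,138). The scene cloud gives the yaw within 0.4°. I'll trim 3 mm and hold for more than a second.

Emit:
{"api": "send_rows", "payload": {
  "moves": [-0.018,0.004,-0.018,0,0,0,0.2,-0.018,0.004,-0.018,0,0,0,0.2,-0.018,0.004,-0.018,0,0,0,0.2,-0.018,0.004,-0.018,0,0,0,0.2,-0.018,0.004,-0.018,0,0,0,0.2,-0.018,0.004,-0.018,0,0,0,0.2,-0.018,0.004,-0.018,0,0,0,0.2,-0.018,0.004,-0.018,0,0,0,0.2]
}}

```text
time_s: 21.23
tcp_pos: [0.4587, -0.1967, 0.0938]
eef_rot: [0.76, 3.048, -0.0]
contact_force: [-0.0, -0.4, -2.5]
opening: 0.036
gripper_force: 30.0
```

```bash
python3 -c "
from h import *
st()"
```

```text
t 21.23 tcp [ 0.4587 -0.1967  0.0938] head 62.02 tz [-0. -0. -1.] F [-0.  -0.4 -2.5] open 0.036 g 30.0 q [-0.51  0.21  0.92  2.03 -0.2   0.99  1.6 ]
```

Emit:
{"api": "send_rows", "payload": {
  "moves": [0,0,0,0,0,0,0.2,0,0,0,0,0,0,0.2,0,0,0,0,0,0,0.2,0,0,0,0,0,0,0.2,0,0,0,0,0,0,0.2,0,0,0,0,0,0,0.2,0,0,0,0,0,0,0.2,0,0,0,0,0,0,0.2]
}}

```text
time_s: 21.9
tcp_pos: [0.4587, -0.1967, 0.0938]
eef_rot: [-0.76, -3.048, 0.0]
contact_force: [-0.0, -1.1, -3.6]
opening: 0.036
gripper_force: 30.0
```

Emit:
{"api": "send_rows", "payload": {
  "moves": [0,0,0,0,0,0,0.2,0,0,0,0,0,0,0.2,0,0,0,0,0,0,0.2,0,0,0,0,0,0,0.2,0,0,0,0,0,0,0.2,0,0,0,0,0,0,0.2,0,0,0,0,0,0,0.2,0,0,0,0,0,0,0.2]
}}

```text
time_s: 22.57
tcp_pos: [0.4587, -0.1967, 0.0938]
eef_rot: [-0.76, -3.048, 0.0]
contact_force: [0.2, 0.4, -2.3]
opening: 0.0357
gripper_force: 30.0
```

```bash
python3 -c "
from h import *
st();go([.401,-.289,.10],75);
"
```

```text
t 22.57 tcp [ 0.4587 -0.1967  0.0938] head 62.01 tz [-0. -0. -1.] F [ 0.2  0.4 -2.3] open 0.0357 g 30.0 q [-0.51  0.21  0.92  2.03 -0.2   0.99  1.6 ]
shift [ 0.051 -0.724 -0.042] turn [-0.    -0.    -0.216]
```

Emit:
{"api": "send_rows", "payload": {
  "moves": [0.01,-0.1,-0.03,0,0,-0.03,0.2,0.02,-0.24,-0.05,0,0,-0.07,0.2,0.03,-0.38,-0.05,0,0,-0.12,0.2,0.04,-0.52,-0.05,0,0,-0.17,0.2,0.05,-0.64,-0.04,0,0,-0.216,0.2,0.05,-0.724,-0.04,0,0,-0.216,0.2,0.05,-0.724,-0.04,0,0,-0.216,0.2,0.05,-0.724,-0.04,0,0,-0.216,0.2]
}}

```text
time_s: 23.23
tcp_pos: [0.4008, -0.2895, 0.0998]
eef_rot: [0.414, 3.114, 0.0]
contact_force: [1.1, 0.3, -2.7]
opening: 0.0355
gripper_force: 30.0
```

```bash
python3 -c "
from h import *
st();go([.401,-.289,.0225],75);
"
```

```text
t 23.23 tcp [ 0.4008 -0.2895  0.0998] head 74.86 tz [ 0. -0. -1.] F [ 1.1  0.3 -2.7] open 0.0355 g 30.0 q [-0.32  0.19  0.95  2.03 -0.19  1.    2.03]
shift [-0.     0.003  0.515] turn [ 0.     0.    -0.002]
```

Emit:
{"api": "send_rows", "payload": {
  "moves": [0,0,0.12,0,0,0,0.2,0,0,0.24,0,0,0,0.2,0,0,0.34,0,0,0,0.2,0,0,0.42,0,0,0,0.2,0,0,0.46,0,0,0,0.2,0,0,0.48,0,0,0,0.2,0,0,0.49,0,0,0,0.2,0,0,0.49,0,0,0,0.2]
}}

```text
time_s: 23.9
tcp_pos: [0.4015, -0.2889, 0.0265]
eef_rot: [0.41, 3.114, -0.0]
contact_force: [-0.0, 1.1, -2.6]
opening: 0.0357
gripper_force: 30.0
```

```bash
python3 -c "
from h import *
st();go([.401,-.289,.0214],75);
"
```

```text
t 23.9 tcp [ 0.4015 -0.2889  0.0265] head 74.99 tz [ 0. -0. -1.] F [-0.   1.1 -2.6] open 0.0357 g 30.0 q [-0.22  0.34  0.87  2.09 -0.34  0.86  2.15]
shift [ 0.003 -0.001  0.034] turn [-0.  0. -0.]
```

Emit:
{"api": "send_rows", "payload": {
  "moves": [0.003,0,0.008,0,0,0,0.2,0.003,0,0.016,0,0,0,0.2,0.003,0,0.024,0,0,0,0.2,0.003,0,0.03,0,0,0,0.2,0.003,0,0.035,0,0,0,0.2,0.003,0,0.035,0,0,0,0.2]
}}

```text
time_s: 24.4
tcp_pos: [0.4008, -0.289, 0.0214]
eef_rot: [0.411, 3.114, 0.001]
contact_force: [-2.5, 2.1, 4.4]
opening: 0.0363
gripper_force: 30.0
```

```bash
python3 -c "
from h import *
st()
"
```

```text
t 24.4 tcp [ 0.4008 -0.289   0.0214] head 74.97 tz [ 0.  0. -1.] F [-2.5  2.1  4.4] open 0.0363 g 30.0 q [-0.22  0.35  0.86  2.09 -0.35  0.85  2.16]
```

Touched down. Release and retreat.

Emit:
{"api": "send_rows", "payload": {
  "moves": [0,0,0,0,0,0,0.5,0,0,0,0,0,0,0.7,0,0,0,0,0,0,0.8,0,0,0,0,0,0,0.8,0,0,-0.1,0,0,0,0.8,0,0,-0.3,0,0,0,0.8,0,0,-0.55,0,0,0,0.8,0,0,-0.8,0,0,0,0.8]
}}

```text
time_s: 25.07
tcp_pos: [0.3997, -0.2892, 0.1419]
eef_rot: [-0.412, -3.112, 0.001]
contact_force: [1.0, 0.9, -0.6]
opening: 0.069
gripper_force: 0.0
```

Emit:
{"api": "send_rows", "payload": {
  "moves": [0,0,-0.25,0,0,0,0.8,0,0,-0.5,0,0,0,0.8,0,0,-0.6,0,0,0,0.8,0,0,-0.6,0,0,0,0.8]
}}

```text
time_s: 25.4
tcp_pos: [0.4024, -0.29, 0.2348]
eef_rot: [0.41, 3.108, 0.0]
contact_force: [0.3, 0.4, -0.2]
opening: 0.07
gripper_force: 0.0
```

Run:
```python
from h import *
st()
c=cam('wrist');save(c,'pics/w6.png');W=c['W'];X,Y,Z=W[...,0],W[...,1],W[...,2]
k=(abs(X-.4)<.12)&(abs(Y+.285)<.09)&(Z>.018)&(Z<.07);P=W[k]
print(cv2.minAreaRect((P[:,:2]*1000).astype(np.float32)),np.percentile(P[:,2],[2,50,98]))
t=cam('top');a=np.radians(5.7);ex=np.array([np.cos(a),np.sin(a)]);ey=np.array([-ex[1],ex[0]]);o=np.array([.5668,.0012])
W=t['W'];X=(W[...,:2]-o)@ex;Y=(W[...,:2]-o)@ey;Z=W[...,2]
k=(abs(Y)<.09)&(abs(Y)>.06)&(X>-.07)&(X<.1)&(Z>.05)&(Z<.14);print(np.polyfit(X[k],Z[k],1))
save(t,'pics/top3.png')
```

```text
t 25.4 tcp [ 0.4024 -0.29    0.2348] head 74.98 tz [ 0.007 -0.001 -1.   ] F [ 0.3  0.4 -0.2] open 0.07 g 0.0 q [-0.44 -0.03  0.98  1.87  0.03  1.28  1.84]
((400.75494384765625, -289.4989318847656), (61.84751892089844, 167.91070556640625), 74.85101318359375) [0.03290586 0.03930156 0.04959275]
[-0.00089406  0.09422675]
```

View pics/top3.png

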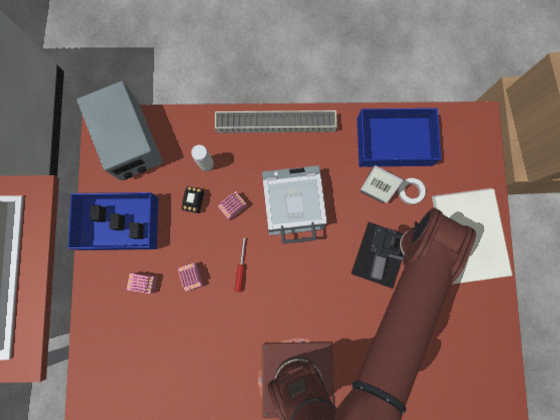

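The guard is down with the module centred under it at (294,205). The scanner lies at mat centre, at (378,262), and everything else is unmoved. Handing in.

```bash
python3 -c "
from rig import r
print(r.close_job())"
```

```text
the job is handed in; nothing more can be done
None
```

The job is handed in at about 25 s: the finned module is centred in the bay, the guard was lowered without a drop onto its stop, the scanner was held on the barcode for over a second, and it now lies back in the middle of its mat; the final top view shows the rest of the bench unmoved.

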